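Sort a mixed return tray into the two-bay chest

TASK

Sort this returns tray into the orange chest, like with like - each bay already holds one sample of its kind, and the clear cover can be slid to either bay. Pick every stick recorder off the tray and the mat and lay it in the recorder bay, and tip the chargers off the tray's open lip into the charger bay (a heap is fine), holding the lip close above the bay so they do not drop far. Finish with the cover fully closed over the recorder bay and the empty tray standing flat on the mat again, and leave the spectacles and the calculator alone.

Things in the scene. Friction and masses are not known exactly. Their poses are not given: they have to be found in the camera images.
- tray: loose metal tray, 0.2-0.3 kg. Origin: centre of underside, x to its open lip, z up. Smooth floor top z = 5 mm, x -82 to +83, 122 wide inside; walls to z = 24 at back and sides, none at +x. Rubber grip upright behind the back wall: 14 thick in x (centre x = -89), 56 wide in y, z 4 to 68; pinch it from above across x. Devices slide off at 15 to 23 degrees of tilt.
- tray_lip (a point): middle of the edge of the tray's open lip (tray x = +83, z = 5)
- tray_grip (a point): middle of the top of the tray's upright grip (tray x = -89, z = 68)
- chest: fixed orange chest, two open bays. Origin: centre of underside, y along its length, z up. Each bay is 150 (x) by 140 mm (y) inside, centres y = +73 and y = -73, floor z = 5; outer walls and the wall between 6 mm thick, 50 high; rails on the long sides reach z = 59, outside x = +-77. The sample device lying in a bay shows its kind.
- cover (a joint): clear sliding cover on the chest, 146 mm long, covers one bay at a time: 0 = wholly over the bay at chest -y, 0.146 = wholly over the bay at chest +y (m along chest +y, hard stops at both); at the start anywhere between. Slides with about 2 N, stays where left. Plate top 55 mm above the chest's underside.
- cover_grip (a point): top of the black grip bar in the middle of the cover: 70 mm along chest x, 14 thick along chest y, standing 32 above the plate (this point: 87 mm above the chest's underside); pinch it from above across chest y and slide.
- mat: fixed dark blue-grey work mat, 300 mm (x) by 180 mm (y), 3 mm thick; origin: centre of its underside. The tray and any loose recorders before it lie on the mat at the start.
- sample_recorder: stick recorder like the others (78 x 21 x 11 mm) that already lies in the recorder bay and stays there; origin: centre of its underside
- sample_charger: white charger (76 x 36 x 24 mm) that already lies in the charger bay and stays there; origin: centre of its underside
- recorder_1: black stick recorder with a grey panel, 64 x 20 x 10 mm, lying flat; origin: centre of underside, x along its length. On the tray's back half at the start. A plain bar: grip it across y at its middle. 3 to 5 recorders in all; None if absent.
- recorder_2: black stick recorder with a grey panel, 64 x 20 x 10 mm, lying flat; origin: centre of underside, x along its length. On the tray's back half at the start. A plain bar: grip it across y at its middle. 3 to 5 recorders in all; None if absent.
- recorder_3: black stick recorder with a grey panel, 78 x 21 x 11 mm, lying flat; origin: centre of underside, x along its length. On the mat before the tray's lip at the start. The end at +x is a bare plug only 12 mm wide, the body (21 wide) runs from x = -39 to +19: grip it across y at x = -8. 3 to 5 recorders in all; None if absent.
- recorder_4: black stick recorder with a grey panel, 78 x 21 x 11 mm, lying flat; origin: centre of underside, x along its length. On the mat before the tray's lip at the start. The end at +x is a bare plug only 12 mm wide, the body (21 wide) runs from x = -39 to +19: grip it across y at x = -8. 3 to 5 recorders in all; None if absent.
- recorder_5: black stick recorder with a grey panel, 78 x 21 x 11 mm, lying flat; origin: centre of underside, x along its length. On the mat before the tray's lip at the start. The end at +x is a bare plug only 12 mm wide, the body (21 wide) runs from x = -39 to +19: grip it across y at x = -8. 3 to 5 recorders in all; None if absent.
- charger_1: white plug-in charger, 76 x 36 x 24 mm, lying on the front half of the tray at the start; origin: centre of its underside, x along its length (its body runs from x = -15 to +37, two thin prongs stand out at -x). 2 or 3 chargers in all; None if absent.
- charger_2: white plug-in charger, 76 x 36 x 24 mm, lying on the front half of the tray at the start; origin: centre of its underside, x along its length (its body runs from x = -15 to +37, two thin prongs stand out at -x). 2 or 3 chargers in all; None if absent.
- charger_3: black plug-in charger, 76 x 36 x 24 mm, lying on the front half of the tray at the start; origin: centre of its underside, x along its length (its body runs from x = -15 to +37, two thin prongs stand out at -x). 2 or 3 chargers in all; None if absent.
- spectacles: folded black spectacles beside the work, 47 x 152 x 64 mm, loose: leave alone; origin: centre of its underside
- calculator: black pocket calculator beside the work, 72 x 118 x 15 mm, loose: leave alone; origin: centre of its underside

How it is judged:
By the outcome, as a careful person would: the job done as asked, in the order asked, and still so for the second after the job is handed in, with the robot touching nothing.
Of recorder_1, recorder_2, recorder_3, recorder_4, recorder_5 only 3 to 5 are there at a start; the rules pass over those that are not, and their reading is None.
Of charger_1, charger_2, charger_3 only 2 to 3 are there at a start; the rules pass over those that are not, and their reading is None.
At some moment in a run one of tray may be knocked a few centimetres aside while the robot is not near it.
It also fails if it takes over 210 s, if anything falls off the work surface, if the arm or the gripper's body presses on something with over 40 N, if the wrist force passes 120 N, or if a joint passes its speed limit or range.

ROBOT

A 6-joint arm with a two-finger parallel gripper is mounted at the origin on a cart in front of the work surface, level with it; the furniture and walls round the work are solid. World frame = base frame: x ahead of the robot, y to its left, z up, the work surface at z = 0. Lengths are in mm, angles in degrees, forces in N, time in s.
With the tool pointing down it reaches from about 350 to 850 mm from the base axis. Payload 8.1 kg.
Tool frame: the origin (TCP) lies midway between the tips of the shut fingers; the grasp point (between the pads) lies 19 mm behind it; z points along the fingers, y is the line along which they close (so a half turn about z gives the same grasp; the last joint's range is limited). The gripper opens to 85 mm and grips with 20 to 120 N. Pads are 22 mm wide; open, the fingers measure 114 mm over their backs; the gripper's body (76 mm by 85 mm) begins 54 mm behind the grasp point. The pads swing forward as they close: fully open they stand 13 mm farther back than shut.
Start: joints at [-68.09, 7.471, 85.268, -0, 87.261, -4.893], TCP at [270.574, -535.533, 231.292] pointing down, gripper open.
Joint ranges: [-169.43, 169.43], [-51.17, 129.36], [1.28, 143.12], [-76.62, 256.62], [0, 156.53], [-152.29, 152.29]. Speed limits (degrees/s): [136.94, 136.94, 159.86, 180, 180, 180].

INTERFACE

Orientations are given as [roll, pitch, yaw] about the fixed x, y, z axes, in that order (R = Rz(yaw) Ry(pitch) Rx(roll)).
In Python, from bench import sense, snapshot, order, finder gives the robot as it stands.
- The arm moves only by the tool send_rows, never from a script. Its argument "steps" is a list of rows, each a list of 2 entries, a list of its own where there are three numbers: the shift along the world's x, y, z in units of 30 mm (1.0 is 30 mm), then the turn, a rotation vector about the world's x, y, z in rad. In form: [[[dx, dy, dz], [wx, wy, wz]], ...]. A call has 1 to 10 rows; each row is the pose to reach, as a shift and turn from the pose commanded when the call began; what a row does not reach only later rows make up. A row lasts 1/8 s, in which the tool goes at most 62.5 mm and 10.7 degrees, less where a joint would pass 70% of its speed; a pose out of reach is approached as far as the arm can. A call with a gripper value outside its range is refused whole. "fingers" is the closure, from 0 (fully open) to 1 (shut), set as the call begins (left out, the last holds). The fingers move at their own pace and stop on an object; "squeeze" is the grip in N (left out, the last holds). Time passes only in rows, so rows that repeat a pose let the fingers close. It gives the time, the measured TCP pose, the force, the opening and the grip force at its end, in the units of the state.
- sense(): the state, without advancing time (a new reading comes with each control period).
- snapshot(name): name is "scene" or "top" or "wrist"; returns a dict with "img" (384x512x3 uint8, red, green, blue), "K" (3x3 intrinsics, pixels), "pose" (4x4, takes a point from camera to world coordinates). Camera axes: x right, y up, looking along -z (the intrinsics and any distortion apply to the point x, -y, -z); pixel columns grow to the right and rows downward; lengths in mm; the calibration is good to about 2 mm. A picture is of the moment at which its call begins. There is no depth.
- order.hand_in(): hands the job in; it is judged then, once.
Trained networks look in the newest picture that a camera, given by its name, has taken for a name from the list of things; names that differ only in an ending like _2 or _b are one class to them, and where a whole thing is asked for, a point or a joint stands for the part that bears it (a point fixed in the world has none). Each returns a list of dicts, best first, with "confidence" (0 to 1); they miss things now and then, are a little off and sometimes report something else, mostly with a low value. They report only what shows in the picture. A call takes as long as a camera call.
- finder.find_in(label, camera): "box" ([left, top, width, height] as shares, 0 to 1, of the picture: columns of its width, rows of its height, round what is visible of it).
- finder.trace(label, camera): "mask" (384x512 bool, what is visible of it) and "box" ([left, top, width, height] as shares, 0 to 1, of the picture: columns of its width, rows of its height, round what is visible of it).
- finder.pinpoint(label, camera): "at" ([column, row] as shares, 0 to 1, of the picture: columns of its width, rows of its height: a listed point, or the origin of a listed thing).
The state is a dict: "time": time; "joint_pos": joint angles; "qd": joint speeds; "joint_efforts": joint torques, N m; "tool_pos": TCP position; "tcp_rot": TCP orientation; "ft_force": force on the tool from outside, world axes, zero at the start; "wrist_torque": the same for the moment, N m; "finger_gap": finger opening in mm; "grip_force": force on a finger pad.
Only numpy, scipy, OpenCV 4.12 (cv2) and the standard library are available. Lean on these libraries where they do the work, as an engineer would, in place of code of your own. Each camera call takes 0.05 s, during which the arm holds its last target. There are 200 camera calls.

## Working session

There is one attempt and no reset: what is moved stays moved. The work goes in short steps, Python scripts to look and compute and a tool call to move; the robot and the scene stay as the last step left them, time stands still between calls to the robot, and variables do not carry over. Pictures are saved under pics/ and viewed, at most 14 in all, crops included, and the job is handed in when it is done.

Besides the shell and the picture viewer there is one more tool, called after "Emit:" as a command line: name --argument value ..., lists and objects as JSON in quotes. send_rows: Moves the arm, as the interface text tells. Its arguments: {"type":"object","properties":{"steps":{"type":"array"},"fingers":{"type":"number"},"squeeze":{"type":"number"}},"required":["steps"]}

```bash
ls; mkdir -p pics; cat > h.py <<'E'
import numpy as np,cv2
from bench import sense,snapshot,order,finder
def save(c,n,s=None):
    d=snapshot(c); im=d["img"][:,:,::-1]
    cv2.imwrite(f"pics/{n}.png",im); np.savez(f"{c}_cam.npz",K=d["K"],pose=d["pose"],dist=np.array(d.get("dist",0)))
    return d
def ray(d,px,z):
    K,P=np.array(d["K"]),np.array(d["pose"])
    v=np.linalg.inv(K)@[px[0],px[1],1]; v=np.array([v[0],-v[1],-v[2]])
    w=P[:3,:3]@v; o=P[:3,3]; return o+w*(z-o[2])/w[2]
def proj(d,p):
    K,P=np.array(d["K"]),np.array(d["pose"])
    c=P[:3,:3].T@(np.array(p)-P[:3,3]); c=np.array([c[0],-c[1],-c[2]]); q=K@c; return q[:2]/q[2]
E
python3 - <<'E'
from h import *
a=save("scene","s0");print(a.keys(),a["K"],np.round(a["pose"],3))
d=save("top","t0");print(d["K"],np.round(d["pose"],3))
for l,z in [("tray_lip",8),("tray_grip",71),("cover_grip",87),("recorder_1",12),("recorder_3",10),("charger_1",20),("charger_3",20),("sample_recorder",5),("sample_charger",5),("chest",0),("spectacles",0),("calculator",0)]:
    for r in finder.pinpoint(l,"top"):
        px=np.array(r["at"])*[512,384]; print(l,round(r["confidence"],2),px.round(1),ray(d,px,z).round(0))
print(sense())
E
```

```text
pics
dict_keys(['img', 'K', 'pose']) [[352.12197206   0.         263.07030475]
 [  0.         352.12197206 195.89681486]
 [  0.           0.           1.        ]] [[ 7.22000e-01  2.82000e-01 -6.31000e-01 -1.10671e+02]
 [-6.92000e-01  2.92000e-01 -6.61000e-01 -9.05278e+02]
 [-2.00000e-03  9.14000e-01  4.06000e-01  4.88289e+02]
 [ 0.00000e+00  0.00000e+00  0.00000e+00  1.00000e+00]]
[[394.00137264   0.         255.60716654]
 [  0.         394.00137264 192.45370817]
 [  0.           0.           1.        ]] [[ 2.00000e-03  9.93000e-01 -1.19000e-01  3.93595e+02]
 [-1.00000e+00 -1.00000e-03 -2.70000e-02 -2.61409e+02]
 [-2.70000e-02  1.19000e-01  9.92000e-01  9.87483e+02]
 [ 0.00000e+00  0.00000e+00  0.00000e+00  1.00000e+00]]
tray_lip 0.94 [295.9 194.4] [ 506. -336.    8.]
tray_lip 0.34 [285.2 209.5] [ 469. -309.    8.]
tray_grip 0.82 [257.8 257.8] [ 353. -242.   71.]
recorder_1 0.79 [305.7 175.6] [ 553. -361.   12.]
recorder_1 0.63 [329.  185.4] [ 528. -418.   12.]
recorder_1 0.62 [260.7 238.2] [ 398. -248.   12.]
recorder_1 0.54 [286.1 163.6] [ 584. -312.   12.]
recorder_1 0.48 [278.4
[... 947 characters left out ...]
    0.]
{'time': 0.7, 'joint_pos': array([-6.80898144e+01,  7.46903608e+00,  8.52676636e+01,  7.11157290e-04,
        8.72614839e+01, -4.89384525e+00]), 'qd': array([ 0.07541666,  0.07208558, -0.03189649,  0.14033564, -0.01618589,
        0.00297898]), 'joint_efforts': array([ 7.59525774e-04, -5.69155633e+01, -5.00749290e+01, -1.26733551e-05,
        1.09786539e-03, -1.36565080e-05]), 'tool_pos': array([ 270.58368631, -535.53109686,  231.31575544]), 'tcp_rot': array([ 1.79998130e+02, -5.52798670e-04,  2.68039969e+01]), 'ft_force': array([ 0.88349598,  0.37184448, -0.01226576]), 'wrist_torque': array([-0.04078485, -0.0256953 ,  0.00057123]), 'grip_force': 0.0, 'finger_gap': 85.32236534270574}
```

```bash
python3 -c "
import cv2,numpy as np
a=cv2.imread('pics/t0.png');cv2.imwrite('pics/t0b.png',cv2.resize(a,(800,600),interpolation=cv2.INTER_CUBIC))
a=cv2.imread('pics/s0.png');cv2.imwrite('pics/s0b.png',cv2.resize(a,(800,600),interpolation=cv2.INTER_CUBIC))"
```

```text
(no output)
```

View pics/t0b.png

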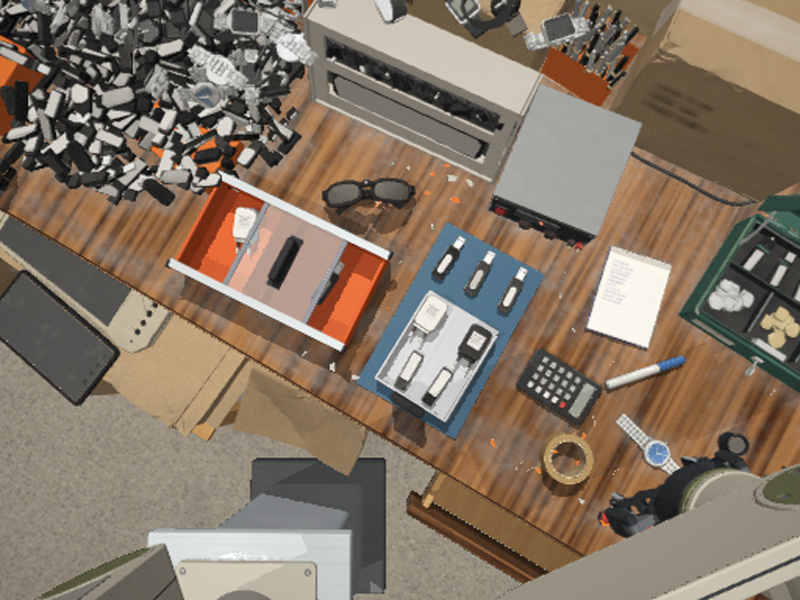

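View pics/s0b.png

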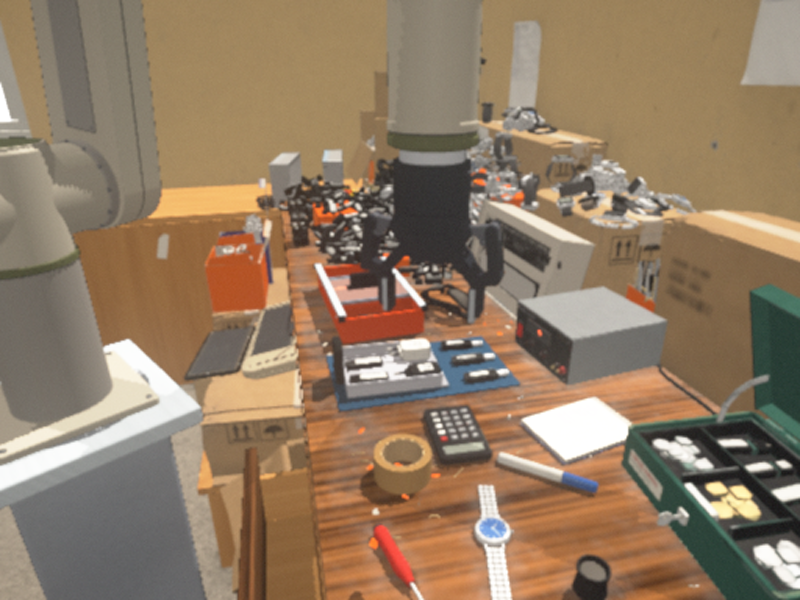

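Top view: the recorder bay (sample at about (335,275)) is the right-hand bay and the charger bay (sample at (243,225)) is the left. The cover sits between them. The tray holds two recorders and two chargers (one white, one black), and three recorders lie on the mat at (447,258), (480,272) and (513,290). Next I'll take a closer look with the wrist camera.

Emit:
send_rows --steps '[[[0.7,0.7,0.6],[0,0,0]],[[1.4,1.4,1.2],[0,0,0]],[[2.2,2.0,1.8],[0,0,0]],[[3.0,2.8,2.4],[0,0,0]],[[3.8,3.6,3.0],[0,0,0]],[[4.6,4.4,3.6],[0,0,0]],[[5.4,5.2,4.2],[0,0,0]],[[6.0,6.0,5.0],[0,0,0]],[[6.0,6.0,5.0],[0,0,0]],[[6.0,6.0,5.0],[0,0,0]]]' --fingers 0

```text
time: 1.95
tool_pos: [450.3, -355.8, 380.8]
tcp_rot: [-180.0, 0.0, 26.8]
ft_force: [-0.6, -0.1, -0.3]
finger_gap: 85.3
grip_force: 0.0
```

```bash
python3 - <<'E'
from h import *
d=save("wrist","w1");print(d["K"],np.round(d["pose"],3),sense()["tool_pos"],sense()["tcp_rot"])
cv2.imwrite("pics/w1b.png",cv2.resize(cv2.imread("pics/w1.png"),(800,600),interpolation=cv2.INTER_CUBIC))
for l,z in [("tray_lip",8),("tray_grip",71),("cover_grip",87),("recorder_1",12),("charger_1",8),("sample_recorder",5),("sample_charger",5),("mat",0),("tray",3)]:
    for r in finder.pinpoint(l,"wrist"):
        px=np.array(r["at"])*[512,384]; print(l,round(r["confidence"],2),px.round(1),ray(d,px,z).round(0))
E
```

```text
[[268.88777749   0.         256.00262079]
 [  0.         268.88777749 188.39295961]
 [  0.           0.           1.        ]] [[ 4.50000e-01  8.50000e-01  2.75000e-01  5.21154e+02]
 [-8.93000e-01  4.29000e-01  1.38000e-01 -3.20338e+02]
 [-1.00000e-03 -3.07000e-01  9.52000e-01  5.23450e+02]
 [ 0.00000e+00  0.00000e+00  0.00000e+00  1.00000e+00]] [ 449.96859232 -355.91164021  380.21241395] [-1.79929415e+02  4.72860143e-02  2.67744094e+01]
tray_lip 0.95 [260.7 118.5] [ 498. -341.    8.]
tray_grip 0.83 [175.2 173.4] [ 352. -248.   71.]
tray_grip 0.34 [286.1  96.5] [ 549. -359.   71.]
recorder_1 0.9 [287.1  92.2] [ 560. -363.   12.]
recorder_1 0.83 [266.7  70.6] [ 576. -314.   12.]
recorder_1 0.81 [303.9 119.8] [ 532. -413.   12.]
recorder_1 0.65 [212.3 161.6] [ 384. -294.   12.]
recorder_1 0.56 [194.2 144.6] [ 399. -250.   12.]
charger_1 0.9 [227.3 113.8] [ 478. -282.    8.]
charger_1 0.72 [248.8 150.9] [ 434. -348.    8.]
sample_recorder 0.85 [158.5  31.5] [ 548. -120.    5.]
tray 0.81 [221.9 145.2] [ 420. -297.    3.]
```

View pics/w1b.png

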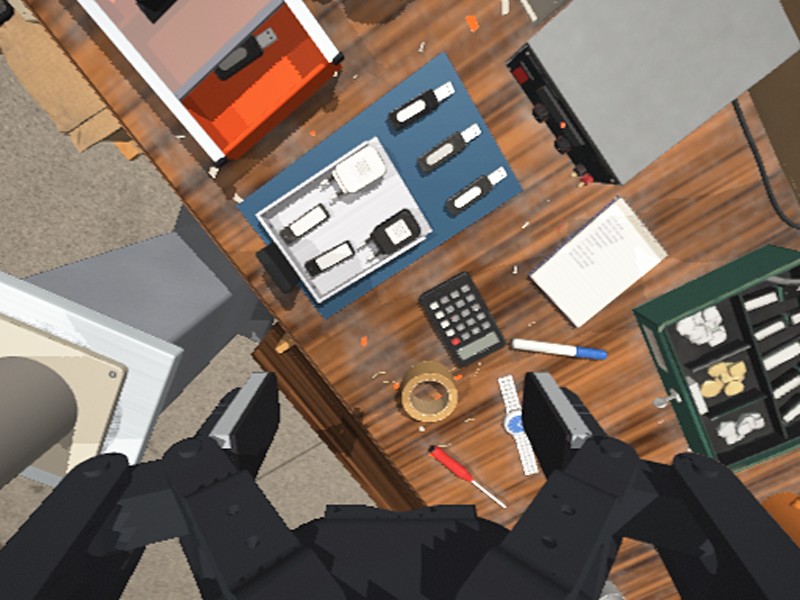

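The wrist view shows the same five recorders, all with plugs pointing away from the tray, at (417,105), (447,150), (475,192), (305,222) and (330,258). The chargers are at (360,170) and (395,232). I'll refine poses from the masks.

```bash
cat >> h.py <<'E'
def rects(cam,l,z,d=None,minc=.3):
    out=[]
    for r in finder.trace(l,cam):
        if r["confidence"]<minc: continue
        v,u=np.nonzero(r["mask"])
        W=np.array([ray(d,(a,b),z)[:2] for a,b in zip(u,v)],np.float32)
        if len(W)<8: continue
        c,s,a=cv2.minAreaRect(W)
        if s[0]<s[1]: s=(s[1],s[0]);a+=90
        out.append((round(r["confidence"],2),np.round(c,1),np.round(s,1),round((a+90)%180-90,1)))
    return out
E
python3 - <<'E'
from h import *
for cam,n in [("wrist","w2"),("top","t2")]:
    d=save(cam,n)
    for l,z in [("recorder_1",13),("charger_1",20),("tray",15),("mat",3),("sample_recorder",12),("cover",87),("chest",55),("sample_charger",20)]:
        for o in rects(cam,l,z,d): print(cam,l,*o)
a=cv2.imread("pics/t2.png")[90:235,90:250];cv2.imwrite("pics/t2c.png",cv2.resize(a,None,fx=4.1,fy=4.1,interpolation=cv2.INTER_CUBIC))
E
```

```text
wrist recorder_1 0.78 [ 529.5 -416.5] [78.  21.2] -29.1
wrist recorder_1 0.74 [ 402.3 -250.3] [64.9 19.3] -29.6
wrist recorder_1 0.63 [ 557.5 -364.1] [75.9 19.6] -30.3
wrist recorder_1 0.6 [ 377.1 -295.9] [60.6 16.7] -34.5
wrist recorder_1 0.6 [ 582.8 -315.4] [78.3 22.3] -35.2
wrist charger_1 0.9 [ 483.9 -281.3] [70.6 36. ] -33.1
wrist charger_1 0.57 [ 436.8 -349.1] [72.3 37.2] -30.9
wrist mat 0.73 [ 469.3 -317.2] [301.6 181.2] -29.1
wrist sample_recorder 0.57 [ 541.6 -122.7] [79.3 20.8] -30.2
wrist sample_recorder 0.44 [522.1 -73.6] [197.8  92.3] -63.3
wrist cover 0.64 [ 521.1 -111. ] [167.5  81.5] -63.3
wrist chest 0.75 [ 545.4 -106.9] [195.6 172.3] 63.6
wrist chest 0.33 [ 577.5 -315.4] [71.2 18.8] -34.1
wrist sample_charger 0.63 [ 413.  -286.7] [201.  131.2] -32.3
top recorder_1 0.78 [ 376.5 -293.9] [63.3 19.5] -35.1
top recorder_1 0.66 [ 402.  -249.5] [62.6 17.9] -29.8
top recorder_1 0.51 [ 683.1 -181.3] [151.   57.8] -88.1
top tray 0.59 [ 416.5 -292.7] [182.  130.6] -34.0
top mat 0.94 [ 463.7 -322.5] [299.1 163.8] -29.8
top sample_recorder 0.53 [ 541.9 -125.9] [68.7 12.9] -28.9
top cover 0.87 [560.2 -66. ] [143.2 142.5] 64.3
top chest 0.68 [572.3 -48.9] [310.6 174.1] 64.0
top sample_charger 0.73 [ 685.2 -184.3] [150.3  56.8] -85.6
top sample_charger 0.64 [633.3  21.3] [68.3 33.7] -24.8
```

View pics/t2c.png

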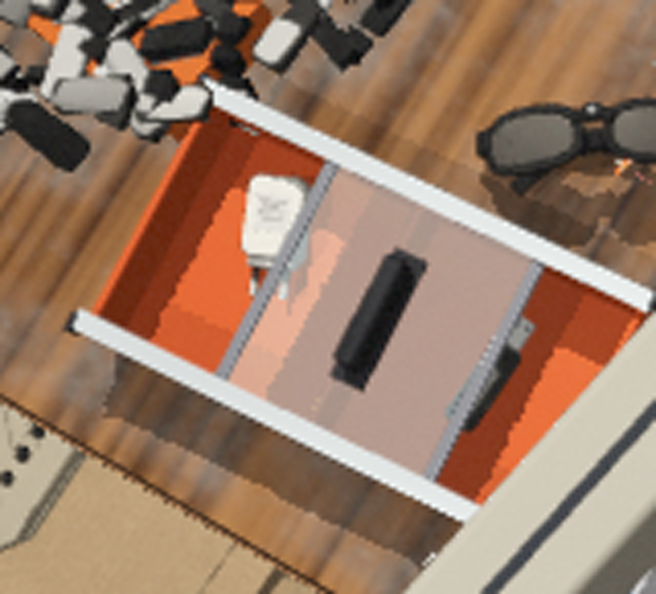

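```bash
python3 - <<'E'
from h import *
c=np.load("top_cam.npz");d=dict(K=c["K"],pose=c["pose"])
a=cv2.imread("pics/t0.png");h=cv2.cvtColor(a,cv2.COLOR_BGR2HSV)
m=((h[...,1]<40)&(h[...,2]>185)).astype(np.uint8); m[:, :100]=0;m[:,255:]=0;m[:105]=0;m[235:]=0
n,l,s,_=cv2.connectedComponentsWithStats(m)
for i in range(1,n):
    if s[i,4]>100:
        v,u=np.nonzero(l==i);W=np.array([ray(d,p,59)[:2] for p in zip(u,v)],np.float32)
        q=cv2.minAreaRect(W);print(s[i],q,np.round(cv2.boxPoints(q)))
# grip bar
m=(h[...,2]<60).astype(np.uint8);m[:,:165]=0;m[:,200:]=0;m[:145]=0;m[190:]=0
n,l,s,_=cv2.connectedComponentsWithStats(m);i=1+np.argmax(s[1:,4])
v,u=np.nonzero(l==i);W=np.array([ray(d,p,80)[:2] for p in zip(u,v)],np.float32);print("bar@80",s[i],cv2.minAreaRect(W))
for r in (finder.pinpoint("cover_grip","top")+finder.pinpoint("chest","top")): print(r)
# charger/other refine with overlay later
E
```

```text
[140 109 109  57 625] ((641.1627807617188, -83.67129516601562), (298.62506103515625, 13.594874382019043), 63.93442153930664) [[ 569. -215.]
 [ 582. -221.]
 [ 713.   47.]
 [ 701.   53.]]
[149 133  15  20 218] ((627.8897094726562, 5.331724166870117), (31.567813873291016, 47.506614685058594), 82.59358215332031) [[602.  -7.]
 [649. -13.]
 [653.  18.]
 [606.  24.]]
[108 165 112  60 648] ((502.0346984863281, -13.956527709960938), (299.5342102050781, 13.098575592041016), 63.975948333740234) [[ 430. -146.]
 [ 442. -151.]
 [ 574.  118.]
 [ 562.  123.]]
bar@80 [172 152  20  33 226] ((562.7854614257812, -62.55782699584961), (21.39219093322754, 79.99596405029297), 64.69584655761719)
{'at': [0.3564, 0.4279], 'confidence': 0.92}
{'at': [0.3672, 0.4422], 'confidence': 0.97}
{'at': [0.3064, 0.3865], 'confidence': 0.18}
```

Emit:
send_rows --steps '[[[0.4,1.0,-0.6],[0,0,-0.1]],[[0.8,2.1,-1.2],[0,0,-0.2]],[[1.2,3.2,-2.0],[0,0,-0.3]],[[1.6,4.3,-2.8],[0,0,-0.4]],[[2.0,5.4,-3.6],[0,0,-0.5]],[[2.4,6.5,-4.4],[0,0,-0.6]],[[2.9,7.6,-5.2],[0,0,-0.7]],[[3.3,8.7,-6.0],[0,0,-0.8]],[[3.8,9.77,-6.5],[0,0,-0.921]],[[3.8,9.77,-7.0],[0,0,-0.921]]]' --fingers 0.35

```text
time: 4.7
tool_pos: [565.1, -60.3, 170.6]
tcp_rot: [-180.0, 0.0, -25.8]
ft_force: [-0.5, 0.4, 0.1]
finger_gap: 55.6
grip_force: 0.0
```

```bash
python3 - <<'E'
from h import *
d=save("wrist","w3");s=sense();print(s["tool_pos"],s["tcp_rot"],s["finger_gap"],s["joint_pos"].round())
for r in finder.pinpoint("cover_grip","wrist"):
    px=np.array(r["at"])*[512,384];print(r,ray(d,px,87).round(1))
for o in rects("wrist","cover_grip",55,d): print(o)
cv2.imwrite("pics/w3b.png",cv2.resize(cv2.imread("pics/w3.png"),(640,480)))
E
```

```text
[563.55868513 -61.43436361 168.17046153] [ 1.79941322e+02  1.79936628e-01 -2.57875538e+01] 55.554028923684555 [-11.   5.  95.  -0.  81. 104.]
{'at': [0.4971, 0.5026], 'confidence': 0.78} [567.5 -59.5  87. ]
(0.71, array([566.9, -59.4]), array([147.1, 144.6]), 64.1)
```

View pics/w3b.png

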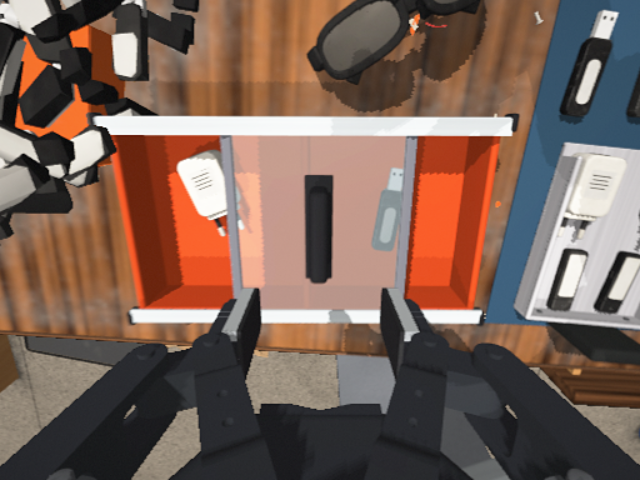

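The cover grip is straight between the fingers at about (318,230), and the sample recorder under the cover at (388,210). I'll lower, pinch and slide the cover toward the charger bay.

Emit:
send_rows --steps '[[[0,0,-0.8],[0,0,0]],[[0,0,-1.6],[0,0,0]],[[0,0,-2.4],[0,0,0]],[[0,0,-3.2],[0,0,0]],[[0,0,-3.6],[0,0,0]],[[0,0,-3.6],[0,0,0]]]'

```text
time: 5.6
tool_pos: [564.1, -63.1, 63.1]
tcp_rot: [180.0, 0.1, -26.0]
ft_force: [-0.8, 0.0, 0.3]
finger_gap: 55.4
grip_force: 0.0
```

Emit:
send_rows --steps '[[[0,0,0],[0,0,0]],[[0,0,0],[0,0,0]],[[0,0,0],[0,0,0]],[[0,0,0],[0,0,0]],[[0,0,0],[0,0,0]]]' --fingers 1 --squeeze 30

```text
time: 6.22
tool_pos: [565.6, -62.4, 64.7]
tcp_rot: [-180.0, -0.1, -26.0]
ft_force: [-0.8, -0.3, 6.5]
finger_gap: 13.0
grip_force: 31.4
```

Emit:
send_rows --steps '[[[0.15,0.3,0],[0,0,0]],[[0.3,0.6,0],[0,0,0]],[[0.45,0.9,0],[0,0,0]],[[0.6,1.2,0],[0,0,0]],[[0.75,1.53,0],[0,0,0]],[[0.9,1.84,0],[0,0,0]],[[1.05,2.15,0],[0,0,0]],[[1.17,2.4,0],[0,0,0]],[[1.17,2.4,0],[0,0,0]]]'

```text
time: 7.35
tool_pos: [601.1, 10.1, 64.7]
tcp_rot: [-179.9, -0.1, -25.9]
ft_force: [0.4, 2.5, 5.6]
finger_gap: 13.5
grip_force: 31.3
```

Emit:
send_rows --steps '[[[0.07,0.14,0],[0,0,0]],[[0.1,0.2,0],[0,0,0]],[[0.13,0.27,0],[0,0,0]],[[0.13,0.27,0],[0,0,0]]]'

```text
time: 7.85
tool_pos: [604.1, 16.3, 64.7]
tcp_rot: [179.9, -0.1, -26.0]
ft_force: [-4.6, -5.8, 9.3]
finger_gap: 13.3
grip_force: 31.7
```

Emit:
send_rows --steps '[[[0.04,0.09,0],[0,0,0]],[[0.08,0.18,0],[0,0,0]],[[0.08,0.18,0],[0,0,0]]]'

```text
time: 8.22
tool_pos: [604.1, 16.5, 64.6]
tcp_rot: [179.4, -0.0, -26.1]
ft_force: [-18.5, -28.8, 19.2]
finger_gap: 13.1
grip_force: 34.1
```

Emit:
send_rows --steps '[[[-0.1,-0.2,0],[0,0,0]],[[-0.1,-0.2,0],[0,0,0]],[[-0.1,-0.2,0],[0,0,0]],[[-0.1,-0.2,0],[0,0,0]],[[-0.1,-0.2,1.0],[0,0,0]],[[-0.1,-0.2,2.0],[0,0,0]]]' --fingers 0.3

```text
time: 8.98
tool_pos: [602.5, 17.6, 123.4]
tcp_rot: [180.0, 0.1, -25.9]
ft_force: [0.2, -0.8, 0.2]
finger_gap: 59.8
grip_force: 0.0
```

Emit:
send_rows --steps '[[[-0.4,-1.1,0.6],[0,0,0]],[[-0.9,-2.2,1.2],[0,0,0]],[[-1.3,-3.4,1.8],[0,0,0]],[[-1.8,-4.5,2.4],[0,0,0]],[[-2.3,-5.6,3.0],[0,0,0]],[[-2.7,-6.7,3.6],[0,0,0]],[[-3.2,-7.8,4.0],[0,0,0]],[[-3.7,-9.0,4.2],[0,0,0]],[[-4.2,-10.2,4.2],[0,0,0]],[[-4.5,-11.2,4.2],[0,0,0]]]'

```text
time: 10.22
tool_pos: [467.6, -320.0, 249.5]
tcp_rot: [180.0, -0.0, -26.0]
ft_force: [0.8, 0.6, -0.6]
finger_gap: 59.7
grip_force: 0.0
```

Emit:
send_rows --steps '[[[0,0,0],[0,0,0]],[[0,0,0],[0,0,0]]]'

```text
time: 10.48
tool_pos: [468.2, -318.3, 249.1]
tcp_rot: [-180.0, 0.0, -26.0]
ft_force: [-0.2, 0.8, -0.6]
finger_gap: 59.9
grip_force: 0.0
```

```bash
python3 - <<'E'
from h import *
d=save("wrist","w4");s=sense();print(s["tool_pos"],s["tcp_rot"],s["finger_gap"])
cv2.imwrite("pics/w4b.png",cv2.resize(cv2.imread("pics/w4.png"),(800,600)))
for l,z in [("recorder_1",13),("charger_1",20),("tray",15),("mat",3),("sample_recorder",12),("cover",55)]:
    for o in rects("wrist",l,z,d): print(l,*o)
for l,z in [("tray_lip",8),("tray_grip",71)]:
    for r in finder.pinpoint(l,"wrist"):
        px=np.array(r["at"])*[512,384]; print(l,round(r["confidence"],2),px.round(1),ray(d,px,z).round(1))
E
```

```text
[ 468.36522419 -318.0655733   249.20528908] [-1.79974000e+02  1.20025272e-02 -2.59202460e+01] 59.48338359624094
recorder_1 0.83 [ 375.7 -294.1] [68.  22.8] -35.5
recorder_1 0.77 [ 557.9 -364.4] [75.3 19.9] -30.2
recorder_1 0.71 [ 530.6 -415.5] [76.5 21.9] -25.5
recorder_1 0.7 [ 401.2 -250.3] [66.7 21.2] -30.1
recorder_1 0.66 [ 582.6 -315.4] [78.8 21.4] -34.2
recorder_1 0.3 [591.2  19. ] [164.2  80.3] -28.5
charger_1 0.92 [ 437.3 -348.5] [75.1 38.9] -31.2
charger_1 0.69 [ 482.3 -279.4] [76.3 37.9] -32.1
tray 0.96 [ 405.1 -282.1] [218.3 136.6] -31.7
tray 0.68 [ 556.3 -364.5] [77.4 21.6] -30.3
tray 0.42 [552.8 -62.3] [271.6 198.4] 63.5
mat 0.68 [ 469.4 -317.1] [299.  179.7] -29.1
sample_recorder 0.88 [ 542.8 -120.1] [80.4 26.2] -31.0
cover 0.95 [584.8 -21.7] [148.3  72.8] -28.5
tray_lip 0.64 [259.2 133.2] [ 499.6 -338.2    8. ]
tray_grip 0.7 [248.9 268.8] [ 345.5 -247.    71. ]
```

View pics/w4b.png

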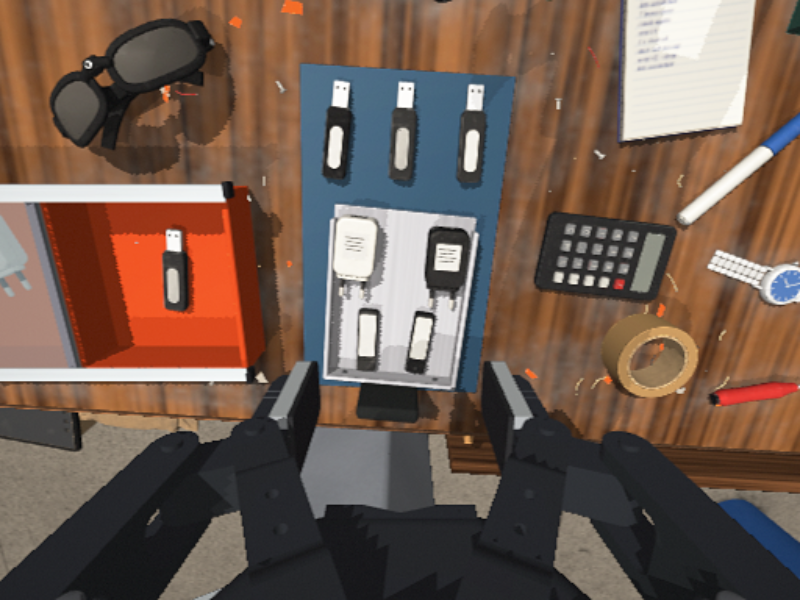

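Mask fits agree within about 1 mm across the views, and the recorder bay is fully open. First pick is the far-left mat recorder.

Emit:
send_rows --steps '[[[0.7,0.05,-1.2],[0,0,-0.03]],[[1.5,0.1,-2.5],[0,0,-0.06]],[[2.3,0.15,-3.8],[0,0,-0.1]],[[3.0,0.2,-5.0],[0,0,-0.13]],[[3.6,0.27,-6.0],[0,0,-0.152]],[[3.6,0.27,-6.6],[0,0,-0.152]],[[3.6,0.27,-7.2],[0,0,-0.152]],[[3.6,0.27,-7.8],[0,0,-0.152]],[[3.6,0.27,-8.14],[0,0,-0.152]],[[3.6,0.27,-8.14],[0,0,-0.152]]]' --fingers 0.6

```text
time: 12.18
tool_pos: [575.2, -310.7, 4.3]
tcp_rot: [180.0, 0.1, -34.7]
ft_force: [1.1, 1.0, -0.9]
finger_gap: 34.3
grip_force: 0.0
```

Emit:
send_rows --steps '[[[0,0,0],[0,0,0]],[[0,0,0],[0,0,0]],[[0,0,0],[0,0,0]],[[0,0,0],[0,0,0]]]' --fingers 1 --squeeze 30

```text
time: 12.68
tool_pos: [576.5, -311.2, 5.9]
tcp_rot: [-180.0, -0.1, -34.7]
ft_force: [-0.7, 0.8, 4.0]
finger_gap: 20.0
grip_force: 31.5
```

Emit:
send_rows --steps '[[[0,0,0.5],[0,0,0]],[[0,0,1.5],[0,0,0]],[[0,0,2.7],[0,0,0]],[[0,0,4.0],[0,0,0]]]'

```text
time: 13.18
tool_pos: [575.7, -310.6, 126.7]
tcp_rot: [-180.0, 0.0, -34.7]
ft_force: [0.1, -0.2, 0.9]
finger_gap: 19.9
grip_force: 31.0
```

```bash
python3 - <<'E'
from h import *
d=save("wrist","w5");s=sense();print(s["tool_pos"],s["tcp_rot"],s["finger_gap"],s["grip_force"])
cv2.imwrite("pics/w5b.png",cv2.resize(cv2.imread("pics/w5.png"),(640,480)))
E
```

```text
[ 578.52537827 -312.42364211  133.89296621] [-179.9853193    -0.47935985  -34.67126396] 19.462390164386306 30.98919153213501
```

View pics/w5b.png

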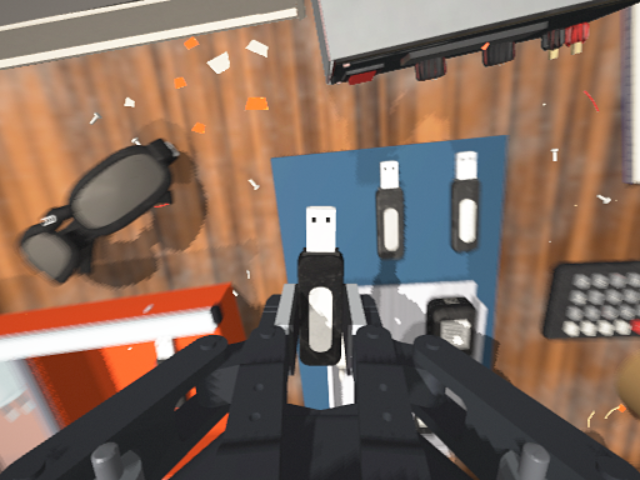

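The recorder is held cleanly at its middle. Now I'll place it in the bay.

Emit:
send_rows --steps '[[[-0.05,1.2,0.1],[0,0,0.03]],[[-0.1,2.6,0.1],[0,0,0.06]],[[-0.15,4.0,0.1],[0,0,0.09]],[[-0.2,5.4,0.1],[0,0,0.12]],[[-0.25,6.7,0],[0,0,0.15]],[[-0.27,7.57,-0.5],[0,0,0.152]],[[-0.27,7.57,-1.5],[0,0,0.152]],[[-0.27,7.57,-2.5],[0,0,0.152]],[[-0.27,7.57,-3.4],[0,0,0.152]],[[-0.27,7.57,-3.83],[0,0,0.152]]]'

```text
time: 14.48
tool_pos: [567.4, -83.3, 10.5]
tcp_rot: [-180.0, 0.1, -26.0]
ft_force: [-37.0, 7.3, 79.3]
finger_gap: 20.1
grip_force: 68.3
```

Emit:
send_rows --steps '[[[0,0,0],[0,0,0]],[[0,0,0],[0,0,0]]]'

```text
time: 14.72
tool_pos: [568.2, -84.0, 12.1]
tcp_rot: [180.0, -0.0, -26.0]
ft_force: [-6.0, -0.3, 9.0]
finger_gap: 19.6
grip_force: 39.7
```

Emit:
send_rows --steps '[[[0,0,0],[0,0,0]],[[0,0,0],[0,0,0]],[[0,0,0],[0,0,0]],[[0,0,0.5],[0,0,0]],[[0,0,1.5],[0,0,0]],[[0,0,2.5],[0,0,0]]]' --fingers 0.7

```text
time: 15.48
tool_pos: [568.4, -83.7, 87.3]
tcp_rot: [-180.0, -0.1, -26.0]
ft_force: [0.6, -0.3, -0.6]
finger_gap: 25.7
grip_force: 0.0
```

```bash
python3 - <<'E'
from h import *
d=save("wrist","w6");s=sense();print(s["tool_pos"],s["tcp_rot"],s["finger_gap"])
C=np.array([539.5,-114.4]);e=np.array([.439,.8985]);n=np.array([.8985,-.439])
for l in ["recorder_1","sample_recorder"]:
  for o in rects("wrist",l,15,d,.2): print(l,*o,"e %.1f n %.1f"%((o[1]-C)@e,(o[1]-C)@n))
cv2.imwrite("pics/w6b.png",cv2.resize(cv2.imread("pics/w6.png"),(640,480)))
E
```

```text
[571.18819062 -84.23439478  92.32868755] [-179.88739015   -0.42975103  -25.9546823 ] 25.858251833429367
recorder_1 0.89 [575.  -88.8] [77.8 21.1] -26.7 e 38.6 n 20.7
recorder_1 0.55 [ 403.3 -248.8] [67.9 27.7] -29.9 e -180.6 n -63.4
sample_recorder 0.87 [ 544.8 -120. ] [78.1 23.7] -30.7 e -2.7 n 7.2
```

View pics/w6b.png

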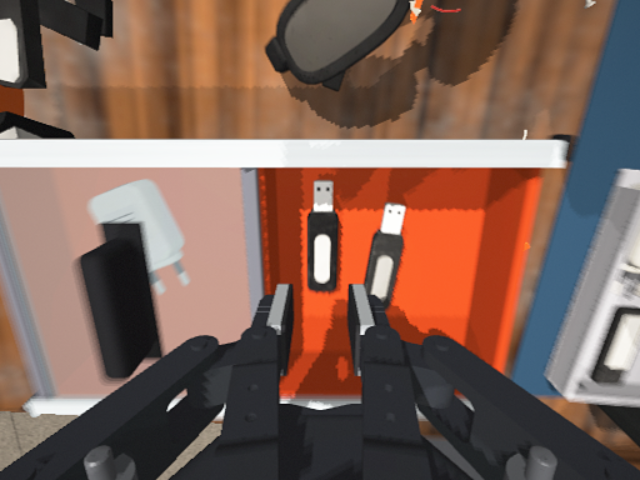

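Force spiked on landing, so I'll release higher and slower from now on. The recorder lies flat at e=+39. I'll nudge it toward the dividing wall to make room.

Emit:
send_rows --steps '[[[-0.4,-0.8,0],[0,0,0]],[[-0.78,-1.59,0],[0,0,0]],[[-0.78,-1.59,-0.3],[0,0,0]],[[-0.78,-1.59,-0.9],[0,0,0]],[[-0.78,-1.59,-1.5],[0,0,0]],[[-0.78,-1.59,-2.0],[0,0,0]],[[-0.78,-1.59,-2.3],[0,0,0]],[[-0.78,-1.59,-2.5],[0,0,0]],[[-0.78,-1.59,-2.5],[0,0,0]]]' --fingers 0.41

```text
time: 16.75
tool_pos: [544.4, -131.3, 9.9]
tcp_rot: [180.0, 0.0, -26.0]
ft_force: [0.4, 0.3, -0.4]
finger_gap: 50.6
grip_force: 0.0
```

Emit:
send_rows --steps '[[[0.05,0.1,0],[0,0,0]],[[0.1,0.2,0],[0,0,0]],[[0.15,0.3,0],[0,0,0]],[[0.2,0.4,0],[0,0,0]],[[0.25,0.5,0],[0,0,0]],[[0.29,0.58,0],[0,0,0]],[[0.29,0.58,0],[0,0,0]]]'

```text
time: 17.62
tool_pos: [553.2, -113.8, 10.1]
tcp_rot: [-180.0, 0.0, -26.0]
ft_force: [-0.2, 0.5, 0.1]
finger_gap: 50.5
grip_force: 0.0
```

Emit:
send_rows --steps '[[[-0.05,-0.1,0],[0,0,0]],[[-0.05,-0.1,1.0],[0,0,0]],[[-0.05,-0.1,2.0],[0,0,0]],[[-0.05,-0.1,3.0],[0,0,0]],[[-0.05,-0.1,4.0],[0,0,0]],[[-0.05,-0.1,4.0],[0,0,0]]]'

```text
time: 18.38
tool_pos: [553.7, -117.9, 133.4]
tcp_rot: [-180.0, -0.3, -26.0]
ft_force: [0.3, -1.3, 0.1]
finger_gap: 50.5
grip_force: 0.0
```

```bash
cat >> h.py <<'E'
C=np.array([539.5,-114.4]);e=np.array([.439,.8985]);n=np.array([.8985,-.439])
def bay(z=15):
    d=snapshot("wrist");s=sense();print(s["tool_pos"].round(1),s["tcp_rot"].round(1),s["finger_gap"])
    for l in ["recorder_1"]:
      for o in rects("wrist",l,z,d,.2): print(l,*o,"e %.1f n %.1f"%((o[1]-C)@e,(o[1]-C)@n))
    return d
E
python3 -c "
from h import *
bay()"
```

```text
[ 552.5 -117.6  131.4] [-180.    -0.2  -26. ] 50.13878469614498
recorder_1 0.92 [ 559.3 -359.4] [76.  27.3] -29.0 e -211.4 n 125.3
recorder_1 0.72 [ 378.  -293.5] [66.6 28.3] -35.2 e -231.8 n -66.5
recorder_1 0.66 [579.1 -79.5] [77.2 22.1] -26.0 e 48.7 n 20.3
recorder_1 0.65 [ 403.  -249.2] [67.3 26.2] -29.2 e -181.0 n -63.5
```

Emit:
send_rows --steps '[[[0,-1.3,0],[0,0,0]],[[0,-2.7,0],[0,0,-0.02]],[[0,-4.1,0],[0,0,-0.04]],[[0,-5.5,0],[0,0,-0.06]],[[0,-6.9,0],[0,0,-0.073]],[[-0.03,-8.11,-0.6],[0,0,-0.073]],[[-0.03,-8.11,-1.8],[0,0,-0.073]],[[-0.03,-8.11,-2.9],[0,0,-0.073]],[[-0.03,-8.11,-3.7],[0,0,-0.073]],[[-0.03,-8.11,-4.09],[0,0,-0.073]]]' --fingers 0.6

```text
time: 19.73
tool_pos: [548.5, -358.8, 3.5]
tcp_rot: [-180.0, 0.3, -30.2]
ft_force: [0.8, -0.1, 0.4]
finger_gap: 34.0
grip_force: 0.0
```

Emit:
send_rows --steps '[[[0,0,0],[0,0,0]],[[0,0,0],[0,0,0]],[[0,0,0],[0,0,0]],[[0,0,0],[0,0,0]],[[0,0,0],[0,0,0]]]' --fingers 1

```text
time: 20.35
tool_pos: [551.0, -360.5, 8.0]
tcp_rot: [180.0, -0.0, -30.1]
ft_force: [0.6, -0.3, 0.8]
finger_gap: 20.2
grip_force: 33.1
```

Emit:
send_rows --steps '[[[0,0,0.5],[0,0,0]],[[0,0,1.5],[0,0,0]],[[0,0,2.7],[0,0,0]],[[0,0,4.0],[0,0,0]],[[0,0,4.0],[0,0,0]]]'

```text
time: 20.98
tool_pos: [553.5, -362.4, 134.0]
tcp_rot: [179.9, -0.5, -30.1]
ft_force: [1.0, 0.3, -0.8]
finger_gap: 19.8
grip_force: 33.2
```

Emit:
send_rows --steps '[[[0.05,1.5,0],[0,0,0]],[[0.1,3.0,0],[0,0,0.02]],[[0.2,4.5,0],[0,0,0.038]],[[0.25,6.0,0],[0,0,0.038]],[[0.3,7.5,0],[0,0,0.038]],[[0.32,8.71,-0.3],[0,0,0.038]],[[0.32,8.71,-1.4],[0,0,0.038]],[[0.32,8.71,-2.4],[0,0,0.038]],[[0.32,8.71,-3.1],[0,0,0.038]],[[0.32,8.71,-3.4],[0,0,0.038]]]'

```text
time: 22.22
tool_pos: [558.9, -98.6, 23.7]
tcp_rot: [180.0, 0.2, -28.0]
ft_force: [0.5, 0.0, -0.1]
finger_gap: 20.1
grip_force: 33.2
```

Emit:
send_rows --steps '[[[0,0,-0.1],[0,0,0]],[[0,0,-0.18],[0,0,0]],[[0,0,-0.18],[0,0,0]]]'

```text
time: 22.6
tool_pos: [560.9, -99.3, 20.8]
tcp_rot: [-180.0, -0.1, -28.0]
ft_force: [0.0, 0.2, -0.3]
finger_gap: 20.2
grip_force: 33.2
```

Emit:
send_rows --steps '[[[0,0,0],[0,0,0]],[[0,0,0],[0,0,0]],[[0,0,0],[0,0,0]],[[0,0,0.5],[0,0,0]],[[0,0,1.5],[0,0,0]],[[0,0,2.7],[0,0,0]],[[0,0,3.6],[0,0,0]],[[0,0,3.6],[0,0,0]]]' --fingers 0.68

```text
time: 23.6
tool_pos: [562.8, -99.6, 132.3]
tcp_rot: [-179.9, -0.4, -28.0]
ft_force: [0.0, -0.1, 0.2]
finger_gap: 27.4
grip_force: 0.0
```

```bash
python3 -c "
from h import *
bay()"
```

```text
[561.5 -99.3 130.1] [-180.    -0.2  -28. ] 26.947172961408405
recorder_1 0.87 [579.6 -80.3] [76.3 19.9] -26.0 e 48.2 n 21.1
recorder_1 0.75 [ 570.  -103.9] [78.7 20.3] -27.3 e 22.8 n 22.8
recorder_1 0.63 [ 377.8 -293.5] [66.9 29.4] -34.6 e -231.9 n -66.7
recorder_1 0.55 [ 403.1 -249. ] [66.6 26.7] -30.1 e -180.8 n -63.5
```

Emit:
send_rows --steps '[[[-0.15,-1.4,0],[0,0,0]],[[-0.3,-2.8,0],[0,0,0]],[[-0.5,-4.3,0],[0,0,0]],[[-0.7,-5.8,0],[0,0,0]],[[-0.9,-7.3,0],[0,0,0.01]],[[-1.05,-8.8,0],[0,0,0.017]],[[-1.2,-10.0,-0.3],[0,0,0.017]],[[-1.24,-10.44,-1.2],[0,0,0.017]],[[-1.24,-10.44,-2.4],[0,0,0.017]],[[-1.24,-10.44,-3.4],[0,0,0.017]]]' --fingers 0.6

```text
time: 24.95
tool_pos: [521.5, -411.3, 22.5]
tcp_rot: [-179.9, 0.2, -27.0]
ft_force: [-0.5, 0.8, -0.1]
finger_gap: 33.9
grip_force: 0.0
```

Emit:
send_rows --steps '[[[0,0,-0.4],[0,0,0]],[[0,0,-0.62],[0,0,0]],[[0,0,-0.62],[0,0,0]]]'

```text
time: 25.32
tool_pos: [523.4, -412.3, 7.9]
tcp_rot: [180.0, -0.0, -27.0]
ft_force: [0.2, -0.1, 0.3]
finger_gap: 34.4
grip_force: 0.0
```

Emit:
send_rows --steps '[[[0,0,0],[0,0,0]],[[0,0,0],[0,0,0]],[[0,0,0],[0,0,0]],[[0,0,0],[0,0,0]],[[0,0,0.5],[0,0,0]],[[0,0,1.5],[0,0,0]],[[0,0,2.7],[0,0,0]],[[0,0,4.0],[0,0,0]],[[0,0,4.0],[0,0,0]]]' --fingers 1

```text
time: 26.45
tool_pos: [525.4, -414.3, 133.5]
tcp_rot: [179.9, -0.5, -27.0]
ft_force: [0.5, -0.4, -0.2]
finger_gap: 19.6
grip_force: 29.3
```

Emit:
send_rows --steps '[[[0.05,1.5,0],[0,0,0]],[[0.1,3.0,0],[0,0,-0.02]],[[0.2,4.5,0],[0,0,-0.035]],[[0.3,6.0,0],[0,0,-0.035]],[[0.35,7.5,0],[0,0,-0.035]],[[0.41,8.74,-0.3],[0,0,-0.035]],[[0.41,8.74,-1.4],[0,0,-0.035]],[[0.41,8.74,-2.4],[0,0,-0.035]],[[0.41,8.74,-3.1],[0,0,-0.035]],[[0.41,8.74,-3.4],[0,0,-0.035]]]'

```text
time: 27.7
tool_pos: [533.8, -149.4, 23.4]
tcp_rot: [180.0, 0.2, -29.0]
ft_force: [0.7, -0.3, -0.1]
finger_gap: 19.7
grip_force: 29.4
```

Emit:
send_rows --steps '[[[0,0,-0.1],[0,0,0]],[[0,0,-0.18],[0,0,0]],[[0,0,-0.18],[0,0,0]]]'

```text
time: 28.08
tool_pos: [536.0, -150.2, 20.8]
tcp_rot: [-180.0, -0.1, -29.0]
ft_force: [-0.9, -0.5, -0.4]
finger_gap: 19.9
grip_force: 29.4
```

Emit:
send_rows --steps '[[[0,0,0],[0,0,0]],[[0,0,0],[0,0,0]],[[0,0,0],[0,0,0]],[[0,0,0.5],[0,0,0]],[[0,0,1.5],[0,0,0]],[[0,0,2.7],[0,0,0]],[[0,0,3.6],[0,0,0]],[[0,0,3.6],[0,0,0]]]' --fingers 0.68

```text
time: 29.08
tool_pos: [537.8, -150.9, 132.2]
tcp_rot: [-179.9, -0.4, -29.0]
ft_force: [0.3, 0.2, -0.2]
finger_gap: 27.2
grip_force: 0.0
```

```bash
python3 -c "
from h import *
d=bay();cv2.imwrite('pics/w7.png',cv2.resize(d['img'][:,:,::-1],(640,480)))"
```

```text
[ 536.6 -150.5  130.1] [-180.    -0.2  -29. ] 27.565894136003493
recorder_1 0.93 [ 377.7 -293.8] [66.3 26.2] -35.7 e -232.2 n -66.6
recorder_1 0.74 [578.8 -80.5] [77.2 22.4] -26.1 e 47.7 n 20.4
recorder_1 0.56 [ 542.5 -154.2] [78.1 22.3] -29.7 e -34.4 n 20.2
recorder_1 0.55 [ 570.4 -105.2] [77.2 21.6] -27.1 e 21.8 n 23.7
```

View pics/w7.png

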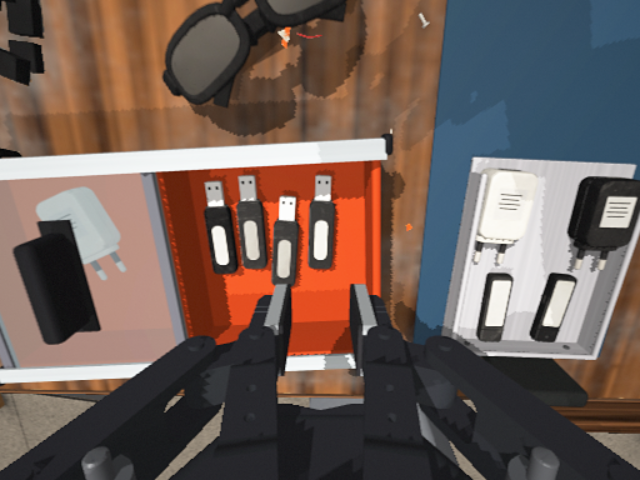

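All four 78-mm recorders in the bay lie flat and separate at x=218, 250, 285 and 320. The tray is unmoved. Next are the tray recorders.

Emit:
send_rows --steps '[[[-0.9,-0.6,0.1],[0,0,0]],[[-1.9,-1.4,0.1],[0,0,0]],[[-2.9,-2.2,0],[0,0,-0.01]],[[-3.9,-2.9,0],[0,0,-0.017]],[[-4.45,-3.32,-0.4],[0,0,-0.017]],[[-4.45,-3.32,-1.4],[0,0,-0.017]],[[-4.45,-3.32,-2.4],[0,0,-0.017]],[[-4.45,-3.32,-3.2],[0,0,-0.017]],[[-4.45,-3.32,-3.6],[0,0,-0.017]],[[-4.45,-3.32,-3.83],[0,0,-0.017]]]' --fingers 0.62

```text
time: 30.42
tool_pos: [401.4, -249.2, 12.2]
tcp_rot: [-180.0, 0.1, -30.0]
ft_force: [-0.4, 0.6, 0.4]
finger_gap: 32.5
grip_force: 0.0
```

Emit:
send_rows --steps '[[[0,0,0],[0,0,0]],[[0,0,0],[0,0,0]]]'

```text
time: 30.68
tool_pos: [402.6, -250.1, 14.1]
tcp_rot: [180.0, -0.1, -30.0]
ft_force: [0.7, -0.3, -0.4]
finger_gap: 32.3
grip_force: 0.0
```

Emit:
send_rows --steps '[[[0,0,0],[0,0,0]],[[0,0,0],[0,0,0]],[[0,0,0],[0,0,0]],[[0,0,0],[0,0,0]],[[0,0,0.5],[0,0,0]],[[0,0,1.5],[0,0,0]],[[0,0,2.7],[0,0,0]],[[0,0,4.0],[0,0,0]],[[0,0,4.0],[0,0,0]]]' --fingers 1

```text
time: 31.8
tool_pos: [404.2, -251.4, 138.0]
tcp_rot: [179.9, -0.4, -30.0]
ft_force: [-0.1, -0.7, -0.3]
finger_gap: 18.5
grip_force: 29.4
```

Emit:
send_rows --steps '[[[0.3,0.6,0],[0,0,0.16]],[[0.7,1.3,0],[0,0,0.33]],[[1.1,2.0,0],[0,0,0.5]],[[1.5,2.7,0],[0,0,0.67]],[[1.9,3.4,0],[0,0,0.84]],[[2.3,4.1,0],[0,0,1.01]],[[2.7,4.8,0],[0,0,1.18]],[[3.1,5.4,0],[0,0,1.35]],[[3.5,5.9,0],[0,0,1.52]],[[3.67,6.21,0],[0,0,1.64]]]'

```text
time: 33.05
tool_pos: [512.0, -62.4, 132.6]
tcp_rot: [-179.9, 0.0, 64.3]
ft_force: [0.6, 0.4, 0.5]
finger_gap: 18.4
grip_force: 29.4
```

Emit:
send_rows --steps '[[[0,0,-0.5],[0,0,0]],[[0,0,-1.5],[0,0,0]],[[0,0,-2.5],[0,0,0]],[[0,0,-3.2],[0,0,0]],[[0,0,-3.6],[0,0,0]],[[0,0,-3.8],[0,0,0]],[[0,0,-3.95],[0,0,0]],[[0,0,-3.95],[0,0,0]]]'

```text
time: 34.05
tool_pos: [514.0, -64.1, 16.8]
tcp_rot: [179.8, -0.0, 63.9]
ft_force: [-1.2, -0.6, 7.1]
finger_gap: 18.4
grip_force: 32.5
```

Emit:
send_rows --steps '[[[0,0,0],[0,0,0]],[[0,0,0],[0,0,0]],[[0,0,0],[0,0,0]],[[0,0,0.5],[0,0,0]],[[0,0,1.5],[0,0,0]],[[0,0,2.7],[0,0,0]],[[0,0,3.95],[0,0,0]],[[0,0,3.95],[0,0,0]]]' --fingers 0.72

```text
time: 35.05
tool_pos: [514.8, -63.9, 138.3]
tcp_rot: [179.6, -0.1, 64.0]
ft_force: [-0.3, -0.4, 0.9]
finger_gap: 23.9
grip_force: 0.0
```

Emit:
send_rows --steps '[[[-0.4,-0.7,0],[0,0,-0.17]],[[-0.9,-1.5,0],[0,0,-0.34]],[[-1.4,-2.3,0],[0,0,-0.51]],[[-1.8,-3.1,0],[0,0,-0.68]],[[-2.3,-3.9,0],[0,0,-0.85]],[[-2.8,-4.7,0],[0,0,-1.02]],[[-3.2,-5.5,0],[0,0,-1.2]],[[-3.7,-6.3,0],[0,0,-1.38]],[[-4.2,-7.1,0],[0,0,-1.56]],[[-4.5,-7.68,0],[0,0,-1.733]]]' --fingers 0.62

```text
time: 36.3
tool_pos: [376.0, -294.3, 132.9]
tcp_rot: [-180.0, 0.0, -35.7]
ft_force: [-0.1, -1.2, -0.2]
finger_gap: 32.3
grip_force: 0.0
```

Emit:
send_rows --steps '[[[0,0,-0.5],[0,0,0]],[[0,0,-1.5],[0,0,0]],[[0,0,-2.5],[0,0,0]],[[0,0,-3.3],[0,0,0]],[[0,0,-3.7],[0,0,0]],[[0,0,-4.0],[0,0,0]],[[0,0,-4.0],[0,0,0]]]'

```text
time: 37.17
tool_pos: [377.0, -293.4, 12.9]
tcp_rot: [-180.0, 0.0, -35.3]
ft_force: [-0.0, 0.5, 0.6]
finger_gap: 32.5
grip_force: 0.0
```

Emit:
send_rows --steps '[[[0,0,0],[0,0,0]],[[0,0,0],[0,0,0]],[[0,0,0],[0,0,0]],[[0,0,0],[0,0,0]],[[0,0,0.5],[0,0,0]],[[0,0,1.5],[0,0,0]],[[0,0,2.7],[0,0,0]],[[0,0,4.0],[0,0,0]],[[0,0,4.0],[0,0,0]]]' --fingers 1

```text
time: 38.3
tool_pos: [379.0, -295.6, 137.8]
tcp_rot: [179.9, -0.4, -35.3]
ft_force: [0.1, 0.4, -0.3]
finger_gap: 18.6
grip_force: 29.7
```

```bash
python3 -c "
from h import *
d=bay();cv2.imwrite('pics/w8.png',cv2.resize(d['img'][:,:,::-1],(640,480)))"
```

```text
[ 378.  -294.7  135.5] [180.   -0.2 -35.3] 18.53270373342543
recorder_1 0.83 [ 324.4 -256.1] [124.5  38.4] -35.6 e -221.7 n -131.1
recorder_1 0.72 [ 541.6 -154.6] [77.8 23. ] -28.9 e -35.2 n 19.5
recorder_1 0.56 [508.9 -80.3] [48.8 21. ] 64.0 e 17.2 n -42.5
recorder_1 0.56 [ 545.8 -108.3] [42.8 12.7] -51.2 e 8.2 n 3.0
```

View pics/w8.png

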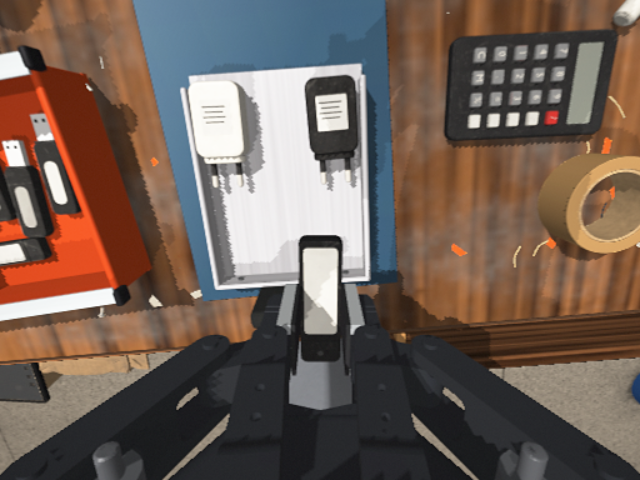

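Emit:
send_rows --steps '[[[0.3,0.5,0.2],[0,0,0.17]],[[0.6,1.0,0.4],[0,0,0.34]],[[1.0,1.6,0.6],[0,0,0.51]],[[1.4,2.2,0.8],[0,0,0.68]],[[1.8,2.8,1.0],[0,0,0.85]],[[2.2,3.4,1.2],[0,0,1.02]],[[2.5,4.0,1.4],[0,0,1.2]],[[2.9,4.6,1.6],[0,0,1.38]],[[3.3,5.2,1.8],[0,0,1.56]],[[3.51,5.65,1.9],[0,0,1.733]]]'

```text
time: 39.65
tool_pos: [481.9, -123.1, 188.8]
tcp_rot: [-179.8, 0.0, 64.3]
ft_force: [-0.0, 0.0, 0.5]
finger_gap: 18.9
grip_force: 29.7
```

Emit:
send_rows --steps '[[[0,0,0],[0,0,0]],[[0,0,0],[0,0,0]]]'

```text
time: 39.9
tool_pos: [481.6, -124.4, 189.1]
tcp_rot: [-179.9, 0.0, 63.8]
ft_force: [-0.0, 0.3, 0.1]
finger_gap: 18.4
grip_force: 29.7
```

```bash
python3 -c "
from h import *
d=bay();cv2.imwrite('pics/w9.png',cv2.resize(d['img'][:,:,::-1],(640,480)))"
```

```text
[ 481.6 -124.6  189.3] [-179.9    0.    63.8] 18.640295419503943
recorder_1 0.9 [ 439. -212.] [149.3  44.2] 63.8 e -131.8 n -47.5
recorder_1 0.88 [515.7 -65. ] [62.2 20. ] 63.1 e 33.9 n -43.1
recorder_1 0.75 [ 542.2 -153. ] [77.7 22.8] -32.5 e -33.5 n 19.4
recorder_1 0.61 [ 570.5 -103.3] [77.1 21.1] -26.3 e 23.6 n 23.0
recorder_1 0.58 [579.1 -79.2] [77.3 19. ] -26.3 e 49.0 n 20.1
```

View pics/w9.png

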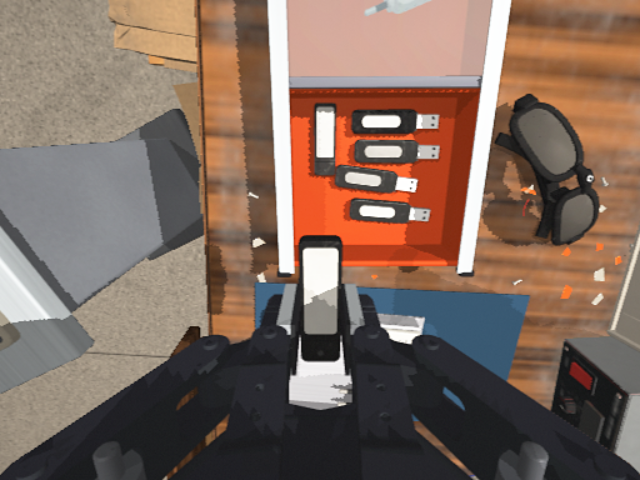

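T1 lies flat at e=34, n=-43. Now placing the last recorder.

Emit:
send_rows --steps '[[[-0.03,-0.06,-1.0],[0,0,0]],[[-0.03,-0.06,-2.0],[0,0,0]],[[-0.03,-0.06,-3.0],[0,0,0]],[[-0.03,-0.06,-4.0],[0,0,0]],[[-0.03,-0.06,-4.8],[0,0,0]],[[-0.03,-0.06,-5.3],[0,0,0]],[[-0.03,-0.06,-5.6],[0,0,0]],[[-0.03,-0.06,-5.8],[0,0,0]],[[-0.03,-0.06,-5.8],[0,0,0]]]'

```text
time: 41.12
tool_pos: [482.7, -126.6, 17.4]
tcp_rot: [179.9, -0.0, 64.0]
ft_force: [-0.1, -0.6, 1.2]
finger_gap: 18.7
grip_force: 30.3
```

Emit:
send_rows --steps '[[[0,0,0],[0,0,0]],[[0,0,0],[0,0,0]],[[0,0,0],[0,0,0]],[[0,0,0.5],[0,0,0]],[[0,0,1.5],[0,0,0]],[[0,0,2.8],[0,0,0]],[[0,0,4.2],[0,0,0]],[[0,0,4.2],[0,0,0]]]' --fingers 0.72

```text
time: 42.12
tool_pos: [484.0, -126.9, 147.2]
tcp_rot: [179.6, -0.0, 64.0]
ft_force: [0.4, -0.5, -0.2]
finger_gap: 23.9
grip_force: 0.0
```

Emit:
send_rows --steps '[[[0.4,0.5,0.1],[0,0,-0.16]],[[0.8,1.0,0.2],[0,0,-0.32]],[[1.2,1.5,0.3],[0,0,-0.48]],[[1.6,2.0,0.3],[0,0,-0.64]],[[2.1,2.5,0.3],[0,0,-0.8]],[[2.5,3.0,0.3],[0,0,-0.96]],[[2.9,3.5,0.3],[0,0,-1.12]],[[3.3,4.0,0.3],[0,0,-1.28]],[[3.7,4.4,0.3],[0,0,-1.43]],[[4.08,4.77,0.27],[0,0,-1.571]]]' --fingers 0.35

```text
time: 43.38
tool_pos: [603.4, 17.7, 149.4]
tcp_rot: [180.0, 0.1, -26.3]
ft_force: [-0.1, -0.1, -0.1]
finger_gap: 56.0
grip_force: 0.0
```

Emit:
send_rows --steps '[[[0,0,0],[0,0,0]],[[0,0,-0.8],[0,0,0]],[[0,0,-1.6],[0,0,0]],[[0,0,-2.3],[0,0,0]],[[0,0,-2.7],[0,0,0]],[[0,0,-2.8],[0,0,0]],[[0,0,-2.8],[0,0,0]]]'

```text
time: 44.25
tool_pos: [604.2, 17.0, 66.8]
tcp_rot: [-180.0, -0.0, -26.0]
ft_force: [-0.2, -0.3, 0.4]
finger_gap: 55.6
grip_force: 0.0
```

```bash
python3 -c "
from h import *
d=bay()
for r in finder.pinpoint('cover_grip','wrist'):
    px=np.array(r['at'])*[512,384];print(r,ray(d,px,87).round(1))
"
```

```text
[604.5  17.   67.2] [-1.8e+02 -1.0e-01 -2.6e+01] 55.556305904058746
recorder_1 0.97 [ 544.4 -150.9] [77.6 28.5] -31.2 e -30.6 n 20.4
recorder_1 0.95 [577.8 -81.7] [76.6 13.9] -25.2 e 46.2 n 20.1
recorder_1 0.84 [ 487.  -124.8] [69.  23.7] 63.9 e -32.4 n -42.6
recorder_1 0.84 [515.1 -71.7] [51.4 23.5] 63.9 e 27.7 n -40.7
recorder_1 0.61 [ 571.7 -102.3] [76.7 25.4] -27.4 e 25.0 n 23.6
{'at': [0.5021, 0.674], 'confidence': 0.86} [605.   16.5  87. ]
{'at': [0.7553, 0.6484], 'confidence': 0.3} [580.8 -46.2  87. ]
```

Emit:
send_rows --steps '[[[0,0,0],[0,0,0]],[[0,0,0],[0,0,0]],[[0,0,0],[0,0,0]],[[0,0,0],[0,0,0]],[[0,0,0],[0,0,0]]]' --fingers 1 --squeeze 30

```text
time: 45.02
tool_pos: [603.7, 16.5, 66.7]
tcp_rot: [180.0, -0.0, -26.0]
ft_force: [-3.9, -3.4, 4.6]
finger_gap: 13.3
grip_force: 33.3
```

Emit:
send_rows --steps '[[[-0.2,-0.4,0],[0,0,0]],[[-0.45,-0.9,0],[0,0,0]],[[-0.7,-1.4,0],[0,0,0]],[[-0.95,-1.9,0],[0,0,0]],[[-1.2,-2.4,0],[0,0,0]],[[-1.45,-2.95,0],[0,0,0]],[[-1.7,-3.5,0],[0,0,0]],[[-1.9,-3.9,0],[0,0,0]],[[-2.02,-4.13,0],[0,0,0]],[[-2.02,-4.13,0],[0,0,0]]]'

```text
time: 46.28
tool_pos: [542.8, -108.5, 66.7]
tcp_rot: [179.9, -0.0, -26.1]
ft_force: [0.4, -1.2, 5.9]
finger_gap: 12.8
grip_force: 33.5
```

Emit:
send_rows --steps '[[[-0.06,-0.12,0],[0,0,0]],[[-0.12,-0.25,0],[0,0,0]],[[-0.15,-0.31,0],[0,0,0]],[[-0.17,-0.35,0],[0,0,0]],[[-0.17,-0.35,0],[0,0,0]]]'

```text
time: 46.9
tool_pos: [539.6, -115.0, 66.7]
tcp_rot: [-179.7, -0.1, -26.0]
ft_force: [9.8, 13.8, 1.8]
finger_gap: 13.2
grip_force: 33.2
```

The cover is at its stop over the recorder bay (146 mm travelled). I'll release it and measure the tray again.

Emit:
send_rows --steps '[[[0.04,0.08,0],[0,0,0]],[[0.04,0.08,0],[0,0,0]],[[0.04,0.08,0],[0,0,0]],[[0.04,0.08,0],[0,0,0]],[[0.04,0.08,0.8],[0,0,0]],[[0.04,0.08,1.8],[0,0,0]],[[-0.2,-0.8,2.8],[0,0,0]],[[-0.6,-1.9,3.8],[0,0,0]],[[-1.0,-3.0,4.8],[0,0,0]],[[-1.5,-4.3,5.6],[0,0,0]]]' --fingers 0.35

```text
time: 48.15
tool_pos: [492.9, -247.3, 235.8]
tcp_rot: [180.0, -0.1, -26.0]
ft_force: [0.6, 0.9, 0.1]
finger_gap: 55.7
grip_force: 0.0
```

Emit:
send_rows --steps '[[[-0.4,-1.2,0.4],[0,0,0]],[[-0.83,-2.39,0.52],[0,0,0]],[[-0.83,-2.39,0.52],[0,0,0]],[[-0.83,-2.39,0.52],[0,0,0]]]' --fingers 0.5

```text
time: 48.65
tool_pos: [468.1, -317.7, 249.6]
tcp_rot: [-180.0, 0.0, -26.1]
ft_force: [-0.4, 0.9, 0.0]
finger_gap: 43.0
grip_force: 0.0
```

```bash
python3 - <<'E'
from h import *
d=save("wrist","w10");s=sense();print(s["tool_pos"].round(1),s["tcp_rot"].round(1))
print("tray",rects("wrist","tray",3,d)); 
for o in rects("wrist","charger_1",20,d): print(o)
for l,z in [("tray_lip",8),("tray_grip",71),("tray",3),("cover_grip",87)]:
    for r in finder.pinpoint(l,"wrist"):
        px=np.array(r["at"])*[512,384]; print(l,round(r["confidence"],2),px.round(1),ray(d,px,z).round(1))
# overlay model of tray
def ov(c,th,im):
    t=np.radians(th);X=np.array([np.cos(t),np.sin(t)]);Y=np.array([-X[1],X[0]])
    def P(x,y,z): return tuple(int(round(v*2)) for v in proj(d,[*(np.array(c)+x*X+y*Y),z+3]))
    for L in [[(83,-61,5),(83,61,5)],[(-82,-61,24),(-82,61,24)],[(-82,61,24),(83,61,24)],[(-82,-61,24),(83,-61,24)],[(-96,-28,68),(-96,28,68)],[(-82,-28,68),(-82,28,68)],[(-96,-28,68),(-82,-28,68)],[(-96,28,68),(-82,28,68)],[(-82,-61,5),(-82,61,5)]]:
        cv2.line(im,P(*L[0]),P(*L[1]),(0,0,255),1)
im=cv2.resize(d["img"][:,:,::-1],None,fx=2,fy=2,interpolation=cv2.INTER_CUBIC)
ov((426,-294),-31,im)
cv2.imwrite("pics/w10c.png",im[180:640,280:800])
E
```

```text
[ 468.3 -317.3  249.5] [-180.    0.  -26.]
tray [(0.93, array([ 401.6, -280.3]), array([225.2, 140.9]), -31.6)]
(0.93, array([ 437.5, -350.1]), array([71.5, 36.6]), -30.0)
tray_lip 0.76 [261.4 135.2] [ 495.5 -339.1    8. ]
tray_grip 0.94 [251.3 265.6] [ 348.3 -251.3   71. ]
tray_grip 0.51 [260.1 135.6] [ 502.9 -339.7   71. ]
tray 0.58 [255.2 186.4] [ 429.9 -297.2    3. ]
cover_grip 0.72 [ 78.5 190.3] [ 542.1 -117.2   87. ]
```

View pics/w10c.png

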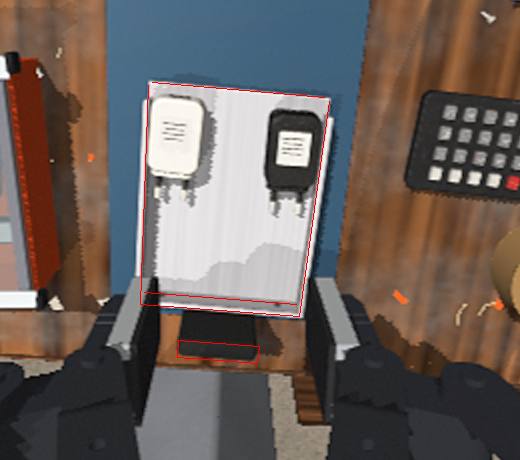

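The tray model overlay fits: centre (426,-294), yaw -31, chargers at (175,140) and (293,155), and no recorders left on the tray. Next I'll pinch the upright grip.

Emit:
send_rows --steps '[[[-0.4,0.2,-0.4],[0,0,0.15]],[[-0.8,0.5,-0.8],[0,0,0.3]],[[-1.2,0.7,-1.2],[0,0,0.45]],[[-1.6,1.0,-1.6],[0,0,0.6]],[[-2.0,1.2,-2.0],[0,0,0.75]],[[-2.4,1.4,-2.4],[0,0,0.9]],[[-2.8,1.7,-2.8],[0,0,1.05]],[[-3.2,1.9,-3.2],[0,0,1.2]],[[-3.6,2.1,-3.6],[0,0,1.35]],[[-3.95,2.33,-4.0],[0,0,1.484]]]'

```text
time: 50.25
tool_pos: [349.5, -247.8, 129.6]
tcp_rot: [180.0, 0.0, 59.3]
ft_force: [-0.3, -0.4, -0.0]
finger_gap: 42.1
grip_force: 0.0
```

Emit:
send_rows --steps '[[[0,0,0],[0,0,0]],[[0,0,-0.8],[0,0,0]],[[0,0,-1.6],[0,0,0]],[[0,0,-2.3],[0,0,0]],[[0,0,-2.7],[0,0,0]],[[0,0,-2.95],[0,0,0]],[[0,0,-2.95],[0,0,0]]]'

```text
time: 51.12
tool_pos: [349.9, -248.2, 41.4]
tcp_rot: [-180.0, -0.0, 59.0]
ft_force: [-0.2, 0.1, 0.3]
finger_gap: 42.8
grip_force: 0.0
```

Emit:
send_rows --steps '[[[0,0,0],[0,0,0]],[[0,0,0],[0,0,0]],[[0,0,0],[0,0,0]],[[0,0,0],[0,0,0]],[[0,0,0],[0,0,0]],[[0,0,0],[0,0,0]]]' --fingers 1 --squeeze 90

```text
time: 51.88
tool_pos: [350.3, -248.6, 42.4]
tcp_rot: [179.9, 0.0, 59.0]
ft_force: [-1.5, 1.2, 4.5]
finger_gap: 12.7
grip_force: 89.0
```

Emit:
send_rows --steps '[[[0,0,0.15],[0,0,0]],[[0,0,0.5],[0,0,0]],[[0,0,1.0],[0,0,0]],[[0,0,1.6],[0,0,0]],[[0,0,2.2],[0,0,0]],[[0,0,2.8],[0,0,0]],[[0,0,3.4],[0,0,0]],[[0,0,3.8],[0,0,0]],[[0,0,4.0],[0,0,0]],[[0,0,4.0],[0,0,0]]]'

```text
time: 53.12
tool_pos: [349.9, -248.2, 161.6]
tcp_rot: [180.0, 0.0, 59.0]
ft_force: [-0.3, -0.1, -4.0]
finger_gap: 12.5
grip_force: 87.9
```

```bash
python3 - <<'E'
from h import *
s=sense();print(s["tool_pos"].round(1),s["tcp_rot"].round(1),s["ft_force"].round(1),s["wrist_torque"].round(2),s["joint_pos"].round(0))
for cam in ["top","scene"]:
  d=save(cam,"l_"+cam)
  for l,z in [("tray_lip",128),("tray_grip",191),("charger_1",130)]:
    for r in finder.pinpoint(l,cam):
        px=np.array(r["at"])*[512,384]; print(cam,l,round(r["confidence"],2),px.round(1),ray(d,px,z).round(1))
d=dict(d)
for z in (118,128,138): print(z,proj(d,[497.5,-337,z]).round(1))
E
```

```text
[ 349.9 -248.2  161.6] [180.   0.  59.] [-0.3 -0.1 -4. ] [ 0.13  0.17 -0.08] [-42. -18. 116.   0.  81. -11.]
top tray_lip 0.89 [299.2 193.1] [ 495.4 -334.   128. ]
top tray_grip 0.51 [204.4 175.5] [ 524.6 -134.8  191. ]
top charger_1 0.9 [303.7 220.5] [ 435.4 -342.9  130. ]
top charger_1 0.83 [275.9 202.8] [ 473.9 -282.9  130. ]
scene tray_lip 0.65 [279.5 192.3] [ 495.8 -332.1  128. ]
scene tray_grip 0.64 [212.7 170.6] [ 368.5 -223.1  191. ]
scene charger_1 0.77 [259.1 187.6] [ 476.4 -275.9  130. ]
scene charger_1 0.57 [266.8 200.5] [ 433.9 -348.5  130. ]
118 [281.3 196.2]
128 [281.4 192.7]
138 [281.4 189.1]
```

The tray was lifted level with both chargers on it. Carrying it to the charger bay.

Emit:
send_rows --steps '[[[0.03,0.2,0],[0,0,0]],[[0.1,0.6,0],[0,0,0.01]],[[0.2,1.3,0],[0,0,0.02]],[[0.35,2.1,0],[0,0,0.03]],[[0.5,3.0,0],[0,0,0.04]],[[0.7,3.9,0],[0,0,0.05]],[[0.85,4.8,0],[0,0,0.06]],[[1.0,5.7,0],[0,0,0.07]],[[1.15,6.6,0],[0,0,0.08]],[[1.3,7.5,0],[0,0,0.087]]]'

```text
time: 54.78
tool_pos: [388.6, -21.5, 161.5]
tcp_rot: [180.0, -0.0, 64.1]
ft_force: [0.2, 0.6, -4.6]
finger_gap: 12.9
grip_force: 87.8
```

Emit:
send_rows --steps '[[[0.15,0.9,0],[0,0,0]],[[0.3,1.8,0],[0,0,0]],[[0.45,2.6,0],[0,0,0]],[[0.6,3.3,0],[0,0,0]],[[0.7,3.9,0],[0,0,0]],[[0.77,4.3,0],[0,0,0]],[[0.81,4.44,0],[0,0,0]],[[0.81,4.44,0],[0,0,0]]]'

```text
time: 55.78
tool_pos: [413.0, 110.1, 161.4]
tcp_rot: [-180.0, 0.0, 64.0]
ft_force: [0.5, 0.6, -4.1]
finger_gap: 12.5
grip_force: 87.8
```

```bash
python3 - <<'E'
from h import *
s=sense();print(s["tool_pos"].round(1),s["tcp_rot"].round(1),s["joint_pos"].round(0),s["finger_gap"])
d=save("top","m_top")
for l,z in [("tray_lip",128),("charger_1",130),("cover_grip",87)]:
    for r in finder.pinpoint(l,"top"):
        px=np.array(r["at"])*[512,384]; print(l,round(r["confidence"],2),px.round(1),ray(d,px,z).round(1))
for o in rects("top","tray",128,d): print(o)
# tipping schedule: lip fixed n=-40
B=np.array([603.6,16.8]);cur=None
c0=np.array([349.8+2.11*30,-248.3+11.94*30,161.6]);print("cmd",c0)
for th,L in [(0,100),(4,92),(8,80),(12,68),(14,62),(18,58),(22,56),(26,55),(30,54),(34,54)]:
    t=np.radians(th);nn=-40-172*np.cos(t)+33*np.sin(t);z=L+172*np.sin(t)+33*np.cos(t)
    p=np.array([*(B+nn*n),z]);print(th,L,((p-c0)/30).round(2),(t*np.array([.439,.8985])).round(3))
E
```

```text
[413.  110.1 161.4] [-180.    0.   64.] [  8. -18. 116.  -0.  81.  34.] 12.527833404411588
tray_lip 0.59 [132.1 161.3] [567.5  38.2 128. ]
charger_1 0.84 [139.5 189.8] [502.9  18.4 130. ]
charger_1 0.67 [235.  130.8] [ 635.8 -192.1  130. ]
charger_1 0.57 [108.3 171.4] [544.4  90.2 130. ]
cover_grip 0.85 [207.1 175.9] [ 540.7 -124.6   87. ]
cmd [413.1 109.9 161.6]
0 100 [ 0.   -0.   -0.95] [0. 0.]
4 92 [ 0.08 -0.04 -0.82] [0.031 0.063]
8 80 [ 0.19 -0.09 -0.83] [0.061 0.125]
12 68 [ 0.32 -0.16 -0.85] [0.092 0.188]
14 62 [ 0.39 -0.19 -0.87] [0.107 0.22 ]
18 58 [ 0.56 -0.27 -0.64] [0.138 0.282]
22 56 [ 0.75 -0.37 -0.35] [0.169 0.345]
26 55 [ 0.96 -0.47 -0.05] [0.199 0.408]
30 54 [ 1.18 -0.58  0.23] [0.23 0.47]
34 54 [ 1.43 -0.7   0.53] [0.261 0.533]
```

Emit:
send_rows --steps '[[[0,0,-0.5],[0,0,0]],[[0,0,-0.9],[0,0,0]],[[0.08,-0.04,-0.82],[0.031,0.063,0]],[[0.19,-0.09,-0.83],[0.061,0.125,0]],[[0.32,-0.16,-0.85],[0.092,0.188,0]],[[0.39,-0.19,-0.87],[0.107,0.22,0]],[[0.39,-0.19,-0.87],[0.107,0.22,0]]]'

```text
time: 56.9
tool_pos: [424.6, 103.9, 133.9]
tcp_rot: [-165.9, 0.1, 63.9]
ft_force: [-0.5, -1.2, -3.6]
finger_gap: 12.2
grip_force: 88.4
```

```bash
python3 - <<'E'
from h import *
s=sense();print(s["tool_pos"].round(1),s["tcp_rot"].round(1),s["joint_pos"].round(0),s["ft_force"].round(1))
d=save("top","n_top")
for r in finder.pinpoint("charger_1","top"):
        px=np.array(r["at"])*[512,384]; print(round(r["confidence"],2),px.round(1),ray(d,px,70).round(1))
c0=np.array([413.1+.39*30,109.9-.19*30,161.6-.87*30]);B=np.array([603.6,16.8])
for th,L in [(16,59),(18,57),(20,56),(22,55),(24,54),(26,54),(28,54),(30,54),(33,54)]:
    t=np.radians(th);nn=-40-172*np.cos(t)+33*np.sin(t);z=L+172*np.sin(t)+33*np.cos(t)
    p=np.array([*(B+nn*n),z]);print(th,L,((p-c0)/30).round(2),(np.radians(th-14)*np.array([.439,.8985])).round(3))
E
```

```text
[424.6 103.9 133.9] [-1.659e+02  1.000e-01  6.390e+01] [  2.  -2. 107.   6.  88.  27.] [-0.5 -1.2 -3.6]
0.95 [117.8 173.1] [550.8  91.6  70. ]
0.62 [148.1 193.3] [502.2  17.2  70. ]
16 59 [ 0.08 -0.04  0.09] [0.015 0.031]
18 57 [ 0.17 -0.08  0.2 ] [0.031 0.063]
20 56 [ 0.26 -0.13  0.34] [0.046 0.094]
22 55 [ 0.36 -0.18  0.48] [0.061 0.125]
24 54 [ 0.46 -0.23  0.62] [0.077 0.157]
26 54 [ 0.57 -0.28  0.79] [0.092 0.188]
28 54 [ 0.68 -0.33  0.95] [0.107 0.22 ]
30 54 [ 0.79 -0.39  1.1 ] [0.123 0.251]
33 54 [ 0.98 -0.48  1.33] [0.146 0.298]
```

Emit:
send_rows --steps '[[[0.04,-0.02,0.04],[0.008,0.016,0]],[[0.08,-0.04,0.09],[0.015,0.031,0]],[[0.12,-0.06,0.15],[0.023,0.047,0]],[[0.17,-0.08,0.2],[0.031,0.063,0]],[[0.21,-0.1,0.27],[0.038,0.078,0]],[[0.26,-0.13,0.34],[0.046,0.094,0]],[[0.31,-0.15,0.41],[0.054,0.11,0]],[[0.36,-0.18,0.48],[0.061,0.125,0]],[[0.36,-0.18,0.48],[0.061,0.125,0]],[[0.36,-0.18,0.48],[0.061,0.125,0]]]'

```text
time: 58.25
tool_pos: [435.5, 99.0, 149.6]
tcp_rot: [-158.0, 0.0, 64.0]
ft_force: [-0.0, 0.1, -3.8]
finger_gap: 12.4
grip_force: 88.5
```

```bash
python3 - <<'E'
from h import *
s=sense();print(s["tool_pos"].round(1),s["tcp_rot"].round(1),s["ft_force"].round(1))
d=save("top","o_top")
for r in finder.pinpoint("charger_1","top"):
        px=np.array(r["at"])*[512,384]; print(round(r["confidence"],2),px.round(1),ray(d,px,50).round(1))
E
```

```text
[435.5  99.  149.6] [-158.    0.   64.] [-0.   0.1 -3.8]
0.77 [121.1 171.9] [557.1  91.4  50. ]
0.69 [147.5 191.1] [509.9  24.9  50. ]
```

Emit:
send_rows --steps '[[[0.05,-0.03,0.07],[0.008,0.016,0]],[[0.1,-0.05,0.14],[0.015,0.031,0]],[[0.15,-0.08,0.22],[0.023,0.047,0]],[[0.21,-0.1,0.31],[0.031,0.063,0]],[[0.21,-0.1,0.31],[0.031,0.063,0]],[[0.21,-0.1,0.31],[0.031,0.063,0]],[[0.21,-0.1,0.31],[0.031,0.063,0]]]'

```text
time: 59.22
tool_pos: [441.7, 96.0, 158.9]
tcp_rot: [-154.0, 0.0, 64.0]
ft_force: [0.1, -0.2, -3.4]
finger_gap: 12.6
grip_force: 88.5
```

```bash
python3 - <<'E'
from h import *
s=sense();print(s["tool_pos"].round(1),s["tcp_rot"].round(1),s["ft_force"].round(1))
d=save("top","p_top")
for r in finder.pinpoint("charger_1","top"):
        px=np.array(r["at"])*[512,384]; print(round(r["confidence"],2),px.round(1),ray(d,px,50).round(1))
E
```

```text
[441.7  96.  158.9] [-154.    0.   64.] [ 0.1 -0.2 -3.4]
0.76 [122.9 174.3] [551.2  86.8  50. ]
0.71 [144.9 189. ] [515.1  31.5  50. ]
0.64 [124.6 195.6] [499.   80.3  50. ]
```

```bash
python3 -c "
import cv2
a=cv2.imread('pics/p_top.png')[110:260,60:260];cv2.imwrite('pics/pc.png',cv2.resize(a,None,fx=3.5,fy=3.5,interpolation=cv2.INTER_CUBIC))"
```

```text
(no output)
```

View pics/pc.png

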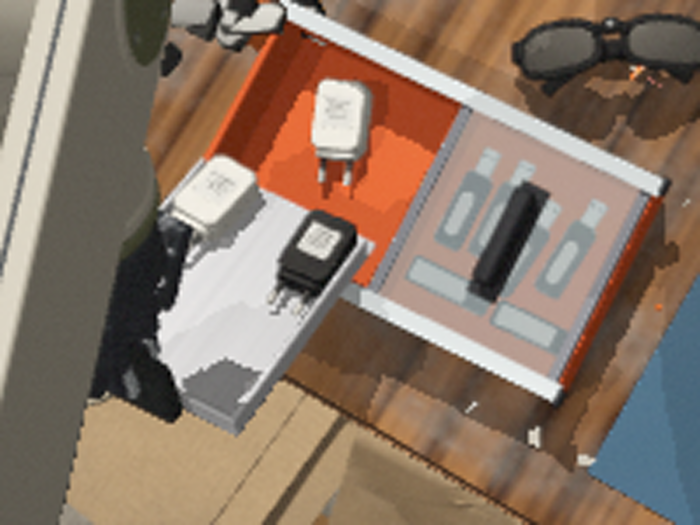

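Both chargers are still on the tray, which is about 8 mm too near the end wall. The recorders lie flat under the closed cover. I'll shift the tray by -9 mm along the chest, then tilt further.

Emit:
send_rows --steps '[[[-0.04,-0.09,0],[0,0,0]],[[-0.09,-0.18,0],[0,0,0]],[[-0.13,-0.27,0],[0,0,0]],[[-0.08,-0.3,0.08],[0.008,0.016,0]],[[-0.02,-0.32,0.16],[0.015,0.031,0]],[[0.03,-0.35,0.24],[0.023,0.047,0]],[[0.09,-0.38,0.31],[0.031,0.063,0]],[[0.09,-0.38,0.31],[0.031,0.063,0]],[[0.09,-0.38,0.31],[0.031,0.063,0]],[[0.09,-0.38,0.31],[0.031,0.063,0]]]'

```text
time: 60.58
tool_pos: [444.5, 84.6, 168.3]
tcp_rot: [-150.0, -0.0, 64.0]
ft_force: [0.1, 0.1, -2.8]
finger_gap: 12.4
grip_force: 88.6
```

```bash
cat > chk.py <<'E'
from h import *
s=sense();print(s["time"],s["tool_pos"].round(1),s["tcp_rot"].round(1),s["ft_force"].round(1),s["finger_gap"])
B=np.array([603.6,16.8])
d=save("top","q_top")
for r in finder.pinpoint("charger_1","top"):
        px=np.array(r["at"])*[512,384]; p=ray(d,px,20)[:2]-B;print(round(r["confidence"],2),px.round(1),"e %.0f n %.0f"%(p@e,p@n))
E
python3 chk.py
```

```text
60.575 [444.5  84.6 168.3] [-150.   -0.   64.] [ 0.1  0.1 -2.8] 12.432010028357526
0.78 [165.1 154.4] e -20 n 13
0.67 [139.4 162.2] e 29 n -33
```

Emit:
send_rows --steps '[[[0.06,-0.03,0.08],[0.008,0.016,0]],[[0.13,-0.06,0.16],[0.016,0.031,0]],[[0.19,-0.09,0.23],[0.023,0.047,0]],[[0.25,-0.12,0.31],[0.031,0.063,0]],[[0.25,-0.12,0.31],[0.031,0.063,0]],[[0.25,-0.12,0.31],[0.031,0.063,0]],[[0.25,-0.12,0.31],[0.031,0.063,0]]]'

```text
time: 61.55
tool_pos: [452.0, 81.0, 177.6]
tcp_rot: [-145.9, -0.0, 64.0]
ft_force: [0.1, -0.2, -3.5]
finger_gap: 12.7
grip_force: 88.7
```

```bash
python3 chk.py; python3 -c "
import cv2
a=cv2.imread('pics/q_top.png')[100:235,70:250];cv2.imwrite('pics/qc.png',cv2.resize(a,None,fx=4,fy=4,interpolation=cv2.INTER_CUBIC))"
```

```text
61.55 [452.   81.  177.6] [-145.9   -0.    64. ] [ 0.1 -0.2 -3.5] 12.686116358483389
0.75 [173.5 141.1] e -24 n 53
0.2 [285.4 210.8] e -354 n 18
```

```bash
cat > chk2.py <<'E'
from h import *
B=np.array([603.6,16.8]);s=sense();print(s["time"],s["ft_force"].round(2))
for cam in ("top","wrist","scene"):
  d=save(cam,"r_"+cam)
  for l in ("charger_1","sample_charger","tray"):
    for o in rects(cam,l,20,d,.25):
        p=o[1]-B;print(cam,l,o[0],o[1],o[2],o[3],"e %.0f n %.0f"%(p@e,p@n))
E
python3 chk2.py
```

```text
61.65 [-0.31 -0.14 -2.93]
top charger_1 0.74 [603.1  49.1] [50.  22.6] 63.4 e 29 n -15
top charger_1 0.64 [625.9 -28.7] [64.2 42.2] -12.2 e -31 n 40
top sample_charger 0.58 [627.3  13.6] [73.7 41.4] -4.3 e 8 n 23
wrist tray 0.87 [416.9   6.3] [280.6 271. ] 66.1 e -91 n -163
scene tray 0.6 [679.  396.7] [686.5 123.6] 72.9 e 374 n -99
```

Emit:
send_rows --steps '[[[0.13,-0.06,0.14],[0.016,0.031,0]],[[0.27,-0.13,0.28],[0.031,0.063,0]],[[0.27,-0.13,0.4],[0.031,0.063,0]],[[0.27,-0.13,0.28],[0.031,0.063,0]],[[0.27,-0.13,0.4],[0.031,0.063,0]],[[0.27,-0.13,0.28],[0.031,0.063,0]],[[0.27,-0.13,0.28],[0.031,0.063,0]]]'

```text
time: 63.12
tool_pos: [459.9, 77.2, 185.7]
tcp_rot: [-141.9, -0.0, 64.0]
ft_force: [0.0, -0.5, -2.1]
finger_gap: 12.7
grip_force: 88.6
```

```bash
python3 chk2.py | head -5; python3 -c "
import cv2
a=cv2.imread('pics/r_top.png')[100:235,70:250];cv2.imwrite('pics/rc.png',cv2.resize(a,None,fx=4,fy=4,interpolation=cv2.INTER_CUBIC))"
```

```text
63.125 [ 0.01 -0.48 -2.12]
top charger_1 0.62 [495.2  65.9] [161.9 122.8] -23.5 e -3 n -119
top charger_1 0.57 [627.9 -27.8] [66.5 40.9] -13.7 e -29 n 41
top charger_1 0.47 [603.9  48.9] [45.  21.6] 66.8 e 29 n -14
top sample_charger 0.66 [627.4  12.7] [70.3 38.2] 1.7 e 7 n 23
```

View pics/rc.png

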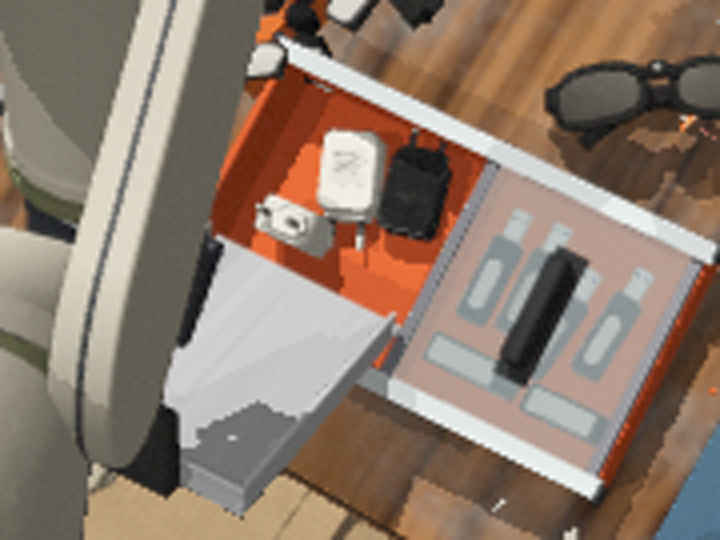

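White and black chargers are both in the charger bay beside the sample, and the tray is empty. I'll raise it, level it and take it back to the mat.

Emit:
send_rows --steps '[[[0,0,0.5],[0,0,0]],[[0,0,1.2],[0,0,0]],[[0,0,2.0],[-0.03,-0.06,0]],[[0,0,2.0],[-0.08,-0.16,0]],[[0,0,2.0],[-0.13,-0.26,0]],[[0,0,2.0],[-0.18,-0.36,0]],[[0,0,2.0],[-0.23,-0.47,0]],[[0,0,2.0],[-0.27,-0.56,0]],[[0,0,2.0],[-0.291,-0.596,0]],[[0,0,2.0],[-0.291,-0.596,0]]]'

```text
time: 64.97
tool_pos: [459.8, 77.5, 247.1]
tcp_rot: [-179.9, -0.1, 64.0]
ft_force: [-0.8, -0.4, -3.4]
finger_gap: 12.5
grip_force: 88.5
```

```bash
python3 -c "
from h import *
s=sense();print(s['tool_pos'].round(1),s['tcp_rot'].round(2),s['ft_force'].round(1),s['finger_gap'],s['joint_pos'].round())
p=np.array([367,-258.5,70])-s['tool_pos'];print((p/30).round(2))"; python3 chk2.py|head -6
```

```text
[459.8  77.5 247.1] [-1.7994e+02 -6.0000e-02  6.4040e+01] [-0.8 -0.4 -3.4] 12.53700324899823 [  3. -14. 104.   0.  90.  29.]
[ -3.09 -11.2   -5.9 ]
64.975 [-0.84 -0.4  -3.35]
top charger_1 0.62 [623.9 -27.4] [59.8 41.6] -12.2 e -31 n 38
top sample_charger 0.58 [639.2   4.6] [64.4 34.2] 26.5 e 5 n 37
top sample_charger 0.45 [ 377.4 -481.8] [117.9  73.7] 56.8 e -547 n 16
top tray 0.69 [566.9 125.9] [235.9 179.3] -25.8 e 82 n -81
wrist tray 0.78 [573.9 -92.3] [398. 309.] -25.9 e -111 n 21
```

Emit:
send_rows --steps '[[[-0.15,-0.5,0],[0,0,0]],[[-0.45,-1.6,0],[0,0,-0.01]],[[-0.8,-2.9,0],[0,0,-0.02]],[[-1.15,-4.2,0],[0,0,-0.03]],[[-1.5,-5.5,0],[0,0,-0.04]],[[-1.9,-6.8,0],[0,0,-0.05]],[[-2.25,-8.1,0],[0,0,-0.06]],[[-2.6,-9.4,0],[0,0,-0.07]],[[-2.9,-10.5,0],[0,0,-0.08]],[[-3.09,-11.2,0],[0,0,-0.087]]]'

```text
time: 66.82
tool_pos: [366.1, -260.9, 246.1]
tcp_rot: [-179.9, 0.0, 58.9]
ft_force: [1.1, 0.5, -2.9]
finger_gap: 12.7
grip_force: 88.6
```

Emit:
send_rows --steps '[[[0,0,-0.4],[0,0,0]],[[0,0,-1.3],[0,0,0]],[[0,0,-2.3],[0,0,0]],[[0,0,-3.3],[0,0,0]],[[0,0,-4.3],[0,0,0]],[[0,0,-5.1],[0,0,0]],[[0,0,-5.7],[0,0,0]],[[0,0,-6.1],[0,0,0]],[[0,0,-6.3],[0,0,0]],[[0,0,-6.3],[0,0,0]]]'

```text
time: 68.08
tool_pos: [367.4, -258.8, 56.9]
tcp_rot: [-179.9, -0.0, 59.0]
ft_force: [-0.0, -0.0, -2.3]
finger_gap: 12.6
grip_force: 88.5
```

```bash
python3 - <<'E'
from h import *
s=sense();print(s['tool_pos'].round(1),s['tcp_rot'].round(2),s['ft_force'].round(1))
d=save("top","u_top")
for l,z in [("tray_lip",23),("mat",3)]:
    for r in finder.pinpoint(l,"top"):
        px=np.array(r["at"])*[512,384]; print(l,round(r["confidence"],2),ray(d,px,z).round(1))
for l in ["charger_1","sample_charger","recorder_1","mat"]:
    for o in rects("top",l,20 if l!="mat" else 3,d,.25): print(l,*o)
E
```

```text
[ 367.4 -258.8   56.9] [-1.7991e+02 -2.0000e-02  5.9040e+01] [-0.  -0.  -2.3]
tray_lip 0.7 [ 508.6 -339.1   23. ]
charger_1 0.74 [623.5 -27.4] [61.7 41.4] -16.7
charger_1 0.5 [603.4  49.7] [51.2 22.6] 63.4
sample_charger 0.6 [630.   12.8] [65.2 38.2] 1.7
mat 0.89 [ 504.9 -336.9] [217.5 180.9] -29.3
```

Emit:
send_rows --steps '[[[0,0,-0.12],[0,0,0]],[[0,0,-0.24],[0,0,0]],[[0,0,-0.34],[0,0,0]],[[0,0,-0.42],[0,0,0]],[[0,0,-0.46],[0,0,0]],[[0,0,-0.46],[0,0,0]]]'

```text
time: 69.18
tool_pos: [367.4, -258.9, 43.1]
tcp_rot: [-179.9, -0.0, 59.0]
ft_force: [-0.2, 0.1, -2.7]
finger_gap: 12.4
grip_force: 88.6
```

Emit:
send_rows --steps '[[[0,0,-0.03],[0,0,0]],[[0,0,-0.06],[0,0,0]],[[0,0,-0.06],[0,0,0]]]'

```text
time: 69.55
tool_pos: [367.6, -259.1, 42.4]
tcp_rot: [-179.9, -0.0, 59.0]
ft_force: [-4.9, 3.1, 9.7]
finger_gap: 12.3
grip_force: 90.4
```

Emit:
send_rows --steps '[[[0,0,0],[0,0,0]],[[0,0,0],[0,0,0]],[[0,0,0],[0,0,0]],[[0,0,0],[0,0,0]],[[0,0,0.5],[0,0,0]],[[0,0,1.5],[0,0,0]],[[0,0,2.7],[0,0,0]],[[0,0,4.0],[0,0,0]],[[0,0,5.3],[0,0,0]],[[0,0,6.6],[0,0,0]]]' --fingers 0.5

```text
time: 70.8
tool_pos: [367.4, -258.8, 241.9]
tcp_rot: [-180.0, -0.0, 59.0]
ft_force: [1.2, -0.4, 0.5]
finger_gap: 42.7
grip_force: 0.0
```

Emit:
send_rows --steps '[[[-0.2,-1.3,0],[0,0,0]],[[-0.5,-2.6,0],[0,0,0]],[[-0.8,-3.9,0],[0,0,0]],[[-1.1,-5.2,0],[0,0,0]],[[-1.4,-6.4,0],[0,0,0]],[[-1.7,-7.6,0],[0,0,0]],[[-2.0,-8.6,0],[0,0,0]],[[-2.0,-8.6,0],[0,0,0]],[[-2.0,-8.6,0],[0,0,0]]]'

```text
time: 71.92
tool_pos: [307.7, -516.4, 239.9]
tcp_rot: [-179.9, -0.0, 59.0]
ft_force: [-0.1, -0.5, 0.3]
finger_gap: 42.8
grip_force: 0.0
```

```bash
python3 - <<'E'
from h import *
s=sense();print(s['tool_pos'].round(1),s['qd'].round(1).max())
d=save("top","v_top");B=np.array([603.6,16.8])
for l,z in [("tray_lip",8),("tray_grip",71),("tray",3),("cover_grip",87)]:
    for r in finder.pinpoint(l,"top"):
        px=np.array(r["at"])*[512,384]; print(l,round(r["confidence"],2),ray(d,px,z).round(1))
for l,z in [("charger_1",20),("sample_charger",20),("recorder_1",15),("mat",3),("tray",15),("calculator",10),("spectacles",30),("cover",55)]:
    for o in rects("top",l,z,d,.25): print(l,*o,"e %.0f n %.0f"%((o[1]-B)@e,(o[1]-B)@n))
E
```

```text
[ 307.7 -516.4  239.9] 0.8
tray_lip 0.67 [ 517.7 -342.4    8. ]
tray_grip 0.88 [ 378.1 -253.5   71. ]
tray 0.66 [ 449.8 -306.1    3. ]
tray 0.23 [570.8 -58.7   3. ]
cover_grip 0.69 [ 545.4 -118.2   87. ]
charger_1 0.94 [625.7 -29. ] [57.9 41.6] -12.5 e -31 n 40
charger_1 0.47 [603.4  49.7] [51.2 24.8] 63.5 e 29 n -15
sample_charger 0.91 [632.4  12. ] [59.4 36.1] -0.3 e 8 n 28
mat 0.66 [ 468.4 -316.4] [301.7 180.7] -29.2 e -359 n 25
tray 0.96 [ 437.8 -298.2] [181.8 136.1] -31.3 e -356 n -11
calculator 0.84 [ 376.6 -483.7] [120.4  74.8] 58.1 e -549 n 16
spectacles 0.72 [ 682.3 -183.9] [145.8  51.5] -85.6 e -146 n 159
cover 0.78 [ 539.  -115.2] [149.8 148.8] 63.6 e -147 n -0
cover 0.37 [ 435.7 -299.3] [176.  126.8] -30.4 e -358 n -12
```

```bash
python3 -c "
from h import *
print(order.hand_in())"
```

```text
the job is handed in; nothing more can be done
None
```

The job is done and handed in, with no verdict returned: all five recorders lie flat in the recorder bay under the closed cover, both chargers are in the charger bay with the sample, and the empty tray stands on the mat. I never touched the spectacles or the calculator. One recorder pressed the bay floor with about 80 N when it landed, below the 120 N wrist limit.

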